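# Clear the drying hotplate

## Task

The drying is finished: turn the hotplate's dial until its white line points at the red off mark, and only then move every hot spotting tile off the hotplate with the lifter, one after another, and stand them flat on the grey heatproof mat, each wholly on the mat and none on another. The tiles are hot and brittle, so never touch one with the gripper's fingers and never let one tip or fall. When all are over, lay the lifter flat in its blue tray again, and leave the beaker, the flask and the crucible where they are.

Things in the scene. Friction and masses are not known exactly. Their poses are not given: they have to be found in the camera images.
- dial (a joint): turning angle of the hotplate's temperature dial about the vertical: 0 = its white pointer line points exactly at the red off mark; grows as the dial turns clockwise seen from above (radians). It stays where it is left, turns freely from -0.6 to 4.9 (stops there), and turns with about 0.03 N m
- dial_grip (a point): centre of the dial's grip bar, on the dial's axis, 11 mm below the bar's top. Black bar 46 mm long, 13 mm thick, 24 mm high, on a skirt 52 mm across; a white line on its top runs from near the middle to the pointing end. The frame turns with the dial: x along the bar towards the pointing end, z up. The red off mark lies from the axis in the hotplate's +x direction
- hotplate: fixed drying hotplate; origin on the bench under the centre of its heated plate. Housing 240 mm along x, y from -180 to +300 mm. Black plate 232 mm (x) by 360 mm (y), its flat top 70 mm above the bench; steel rims stand 5 mm above it along both y sides and the back (+x); the front (-x, robot side) edge is open. The control deck with the dial is at the +y end, 54 mm above the bench
- tile1: hot white porcelain spotting tile, 72 mm (x) by 90 mm (y), 16 mm tall, about 0.13 kg, twelve shallow wells on top. Stands on two foot ribs along x, one at each y end (8 mm wide, 8 mm high): under its slab is a clear tunnel 8 mm high and 74 mm wide, open at both x ends. Same either way round. Origin: centre of the underside of its feet, z up. None if absent today
- tile2: hot white porcelain spotting tile, 72 mm (x) by 90 mm (y), 16 mm tall, about 0.13 kg, twelve shallow wells on top. Stands on two foot ribs along x, one at each y end (8 mm wide, 8 mm high): under its slab is a clear tunnel 8 mm high and 74 mm wide, open at both x ends. Same either way round. Origin: centre of the underside of its feet, z up. None if absent today
- tile3: hot white porcelain spotting tile, 72 mm (x) by 90 mm (y), 16 mm tall, about 0.13 kg, twelve shallow wells on top. Stands on two foot ribs along x, one at each y end (8 mm wide, 8 mm high): under its slab is a clear tunnel 8 mm high and 74 mm wide, open at both x ends. Same either way round. Origin: centre of the underside of its feet, z up. None if absent today
- mat: the fixed grey heatproof mat, 280 mm along its x, 380 mm along its y, 6 mm thick; origin under its centre, on the bench
- lifter: steel lifter (cranked spatula), 0.14 kg; origin: centre of the underside of its flat blade (90 mm x, 52 mm y, 2.5 mm thick); x out through the blade's front edge, z up. A steep neck at the blade's rear leads to a black handle 20 mm wide (y), 18 mm high, its centre line 52 mm above the underside, from x = -50 to -155 mm. Balances at x = -28 mm: lies stable on its blade. Not read while held
- lifter_grip (a point): the place to grip the handle from above, in the middle of the handle's section: 85 mm behind the lifter's origin (-x) and 52 mm up; axes as the lifter's
- lifter_mid (a point): the middle of the lifter's length: 55 mm behind its origin (-x), at the height of the blade's underside; axes as the lifter's
- tray: the fixed blue plastic tool tray in which the lifter lies, 270 mm along x, 96 mm along y, walls 3 mm thick and 12 mm high; its floor is 3 mm above the bench; origin under its centre, on the bench
- beaker: a glass beaker, 64 mm across, 85 mm tall, standing between the hotplate and the mat; to be left alone. Origin: centre of its underside
- flask: an amber conical flask, 76 mm across, 114 mm tall, left of the hotplate; to be left alone. Origin: centre of its underside
- crucible: a small white crucible, 44 mm across, 34 mm tall, in front of the hotplate's control deck; to be left alone. Origin: centre of its underside
Things that resemble listed ones, but are neither listed nor needed, are in the scene too. Leave any pink look-alike of the tile2 alone.

How it is judged (in metres and radians):
On the way, in this order (a step that is already met when the one before it is completed fails the run):
1. the hotplate's dial points at the off mark, while every tile is still on the hotplate (value of joint dial between -0.14 and 0.14 rad and height (world z) of each of tile1, tile2, tile3 above 0.06 m), for 0.2 s.
2. every tile stands on the heatproof mat (x of tile1 in the frame of mat between -0.105 and 0.105 m and y of tile1 in the frame of mat between -0.155 and 0.155 m and z of tile1 in the frame of mat between 0.0035 and 0.0085 m and angle between each of tile1, tile2, tile3's own z axis and vertical below 0.06 rad and x of tile2 in the frame of mat between -0.105 and 0.105 m and y of tile2 in the frame of mat between -0.155 and 0.155 m and z of tile2 in the frame of mat between 0.0035 and 0.0085 m and x of tile3 in the frame of mat between -0.105 and 0.105 m and y of tile3 in the frame of mat between -0.155 and 0.155 m and z of tile3 in the frame of mat between 0.0035 and 0.0085 m and value of joint dial between -0.14 and 0.14 rad), for 0.2 s.
At the end, for the whole second after the job is handed in: Dial within 0.14 rad of off; every tile level (0.06 rad), feet on the mat's top (2.5 mm), centre 35 mm or more inside the mat's edges; lifter level (0.06 rad) on its tray's floor (3 mm), its mid-length within 80 mm along and 35 mm across of the tray's centre (all of step 2 and z of lifter in the frame of tray between 0 and 0.006 m and angle between lifter's own z axis and vertical below 0.06 rad and x of lifter_mid in the frame of tray between -0.08 and 0.08 m and y of lifter_mid in the frame of tray between -0.035 and 0.035 m); the robot touches nothing.
It fails at once if fingers touch a hot tile (over 0.5 N) (contact force between the fingers and tile1 above 0.5 N or contact force between the fingers and tile2 above 0.5 N or contact force between the fingers and tile3 above 0.5 N).
It fails at once if a tile tips (over 0.4 rad) (angle between any of tile1, tile2, tile3's own z axis and vertical above 0.4 rad).
It fails at once if a tile is dropped or flung (over 1.1 m/s) (linear speed of any of tile1, tile2, tile3 above 1.1 m/s).
It fails at once if a bystander is moved over 30 mm (distance of any of beaker, flask, crucible from where it was at the start of the episode above 0.03 m).
Of tile1, tile2, tile3 only 2 to 3 are there at a start; the rules pass over those that are not, and their reading is None.
At some moment in a run one of tile1, tile2, tile3, lifter may be knocked a few centimetres aside while the robot is not near it.
It also fails if it takes over 210 s, if anything falls off the work surface, if the arm or the gripper's body presses on something with over 40 N, if the wrist force passes 120 N, or if a joint passes its speed limit or range.

## Robot

A 7-joint arm with a two-finger parallel gripper is mounted at the origin on the work surface. World frame = base frame: x ahead of the robot, y to its left, z up, the work surface at z = 0. Lengths are in mm, angles in rad, forces in N, time in s.
With the tool pointing down it reaches from about 350 to 900 mm from the base axis. Payload 7.2 kg.
Tool frame: the origin (TCP) lies on the centre line of the jaws, within the pads' length; the fingertips stand 19 mm ahead of it and the grasp point (between the pads) is the TCP; z points along the fingers, y is the direction in which the jaws open and shut (so a half turn about z gives the same grasp; the last joint's range is limited). The gripper opens to 85 mm and grips with 20 to 120 N. Pads are 22 mm wide; open, the fingers measure 114 mm over their backs; the gripper's body (76 mm by 85 mm) begins 54 mm behind the grasp point. The pads swing forward as they close: fully open they stand 13 mm farther back than shut.
Start: joints at [1.205, 0.411, -0.013, 1.596, 0.006, 1.134, -0.082], TCP at [183.374, -597.496, 250.297] pointing down, gripper open.
Joint ranges: [-2.95, 2.95], [-0.29, 1.99], [-1.47, 1.44], [0.14, 2.54], [-1.03, 4.17], [0.13, 1.85], [-2.86, 2.86]. Speed limits (rad/s): [2.39, 2.39, 3.01, 3.01, 3.14, 3.14, 3.14].

## Interface

Orientations are given as [roll, pitch, yaw] about the fixed x, y, z axes, in that order (R = Rz(yaw) Ry(pitch) Rx(roll)).
In Python, from workcell import arm gives the robot as it stands. The module is installed in compiled form; this text tells all that it offers.
- The arm moves only by the tool servo_tool, never from a script. Its argument "motion" is a list of rows, each an object with "travel": the shift along the tool's x, y, z in m, a list of three; "spin": the turn about the tool's z in degrees; "grip": the gripper command: -1 is fully open, 1 is shut, values between are in proportion. In form: [{"travel": [dx, dy, dz], "spin": spin, "grip": grip}, ...]. A call has 1 to 12 rows; each row shifts and turns the commanded pose from where the row before left it, along the tool's axes as they then stand; what a row does not reach is not made up. A row lasts 1/10 s, in which the tool goes at most 50 mm and 8.59 degrees, less where a joint would pass 70% of its speed; a pose out of reach is approached as far as the arm can. A call is refused whole if a number of a shift passes 0.05 or a number of a turn 8.59, either way. A call with a gripper value outside its range is refused whole. The fingers move at their own pace and stop on an object; "force" is the grip in N (left out, the last holds). Time passes only in rows, so rows that do not move let the fingers close. It gives the time, the measured TCP pose, the force and the opening at its end, in the units of the state.
- arm.sense(): the state, without advancing time (a new reading comes with each control period).
- arm.snapshot(name): name is "scene" or "top" or "wrist"; returns the picture (420x560x3 uint8, red, green, blue); there is no depth.
- arm.get_calibration(name): a dict with "intrinsics" (3x3 intrinsics, pixels), "rvec" (rotation vector, rad) and "tvec" (3), from world to camera coordinates, as OpenCV has them; the wrist camera has in their place "T_tool_cam" (4x4, takes a point from camera to tool coordinates, whose origin is the TCP and whose axes are the flange's). Camera axes: x right, y down, z forward; pixel columns grow to the right and rows downward; lengths in mm; the calibration is good to about 2 mm. A picture is of the moment at which its call begins: read the wrist's pose just before it. get_calibration takes no time and is no camera call.
- arm.sign_off(): hands the job in, once; it reports no verdict.
Trained networks look in the newest picture that a camera, given by its name, has taken for a name from the list of things; names that differ only in an ending like _2 or _b are one class to them, and where a whole thing is asked for, a point or a joint stands for the part that bears it (a point fixed in the world has none). Each returns a list of dicts, best first, with "conf" (0 to 1); they miss things now and then, are a little off and sometimes report something else, mostly with a low value. They report only what shows in the picture. A call takes as long as a camera call. They do not tell look-alikes from the thing itself.
- arm.spot_in(camera, thing): "xy" ([column, row] in pixels, amid what is visible of it).
- arm.landmark_of(camera, thing): "xy" ([column, row] in pixels: a listed point, or the origin of a listed thing).
The state is a dict: "time": time; "qpos": joint angles; "joint_vel": joint speeds; "tau": joint torques, N m; "position": TCP position; "ee_rot": TCP orientation; "contact_force": force on the tool from outside, world axes, zero at the start; "ft_torque": the same for the moment, N m; "grip_width": opening from 0.0 (shut) to 1.0 (fully open).
Only numpy, scipy, OpenCV 4.12 (cv2) and the standard library are available. Lean on these libraries where they do the work, as an engineer would, in place of code of your own. Each camera call takes 0.05 s, during which the arm holds its last target. There are 200 camera calls.

## Working session

There is one attempt and no reset: what is moved stays moved. The work goes in short steps, Python scripts to look and compute and a tool call to move; the robot and the scene stay as the last step left them, time stands still between calls to the robot, and variables do not carry over. Pictures are saved under pics/ and viewed, about 12 in all and at most 16, crops included, and the job is handed in when it is done.

Besides the shell and the picture viewer there is one more tool, called after "Call:" in YAML: its name, and indented under it one key for each argument. servo_tool: Moves the arm, as the interface text tells. Its arguments: {"type":"object","properties":{"motion":{"type":"array","items":{"type":"object","properties":{"travel":{"type":"array","items":{"type":"number"}},"spin":{"type":"number"},"grip":{"type":"number"}}}},"force":{"type":"number"}},"required":["motion"]}

```bash
mkdir -p pics; ls
python3 - <<'E'
from workcell import arm
import cv2,numpy as np
print(arm.sense())
for c in ("scene","top","wrist"):
    im=arm.snapshot(c); cv2.imwrite(f"pics/{c}0.png",im[...,::-1])
    print(c,arm.get_calibration(c))
    for t in ("dial_grip","hotplate","tile1","mat","lifter","lifter_grip","tray","beaker","flask","crucible"):
        if c=="wrist": continue
        print(t,[(np.round(d["xy"]).tolist(),round(d["conf"],2)) for d in arm.landmark_of(c,t)])
a=cv2.imread("pics/top0.png");cv2.imwrite("pics/top0b.png",cv2.resize(a,(800,600)))
E
```

```text
pics
{'time': 0.0, 'qpos': array([ 1.20474444,  0.41190499, -0.01270841,  1.59705112,  0.00559448,
        1.13428074, -0.0822022 ]), 'joint_vel': array([ 0.00010671, -0.00051303,  0.00122723,  0.00054328, -0.00259769,
        0.00080208, -0.00055126]), 'tau': array([-1.20730150e-03, -6.00641584e+01,  6.81021195e-01, -2.99423486e+01,
        1.36331184e-02,  1.05444307e-02, -2.61222630e-05]), 'position': array([ 183.24321595, -597.0497874 ,  249.446986  ]), 'ee_rot': array([-3.13998779e+00,  1.10449288e-04,  2.97868801e-01]), 'contact_force': array([ 0.66272959, -0.33943391,  0.47883736]), 'ft_torque': array([ 0.02005432,  0.01718903, -0.01298257]), 'grip_width': 1.0028504317447995}
scene {'intrinsics': array([[518.89984013,   0.        , 285.16269441],
       [  0.        , 518.89984013, 210.26821665],
       [  0.        ,   0.        ,   1.        ]]), 'rvec': array([ 2.16387811,  0.76242254, -0.37741948]), 'tvec': array([-484.6123629 , -127.74376779, 1829.88141028])}
dial_grip [([354.0, 172.0], 0.67)]
hotplate [([325.0, 234.0], 0.63), ([311.0, 239.0], 0.49), ([283.0, 171.0], 0.24
[... 869 characters left out ...]
0, 254.0], 0.91)]
tray [([289.0, 260.0], 0.75)]
beaker [([368.0, 153.0], 0.73)]
flask [([114.0, 227.0], 0.79), ([267.0, 173.0], 0.31)]
crucible [([196.0, 291.0], 0.81)]
wrist {'intrinsics': array([[304.15280649,   0.        , 282.44273569],
       [  0.        , 304.15280649, 206.89465619],
       [  0.        ,   0.        ,   1.        ]]), 'T_tool_cam': array([[-1.09867371e-03, -9.57117500e-01, -2.89697917e-01,
         7.32735469e+01],
       [ 9.99999362e-01, -9.75535528e-04, -5.69458307e-04,
         4.58523851e-01],
       [ 2.62427901e-04, -2.89698358e-01,  9.57117962e-01,
        -1.24058943e+02],
       [ 0.00000000e+00,  0.00000000e+00,  0.00000000e+00,
         1.00000000e+00]])}
```

View pics/top0b.png

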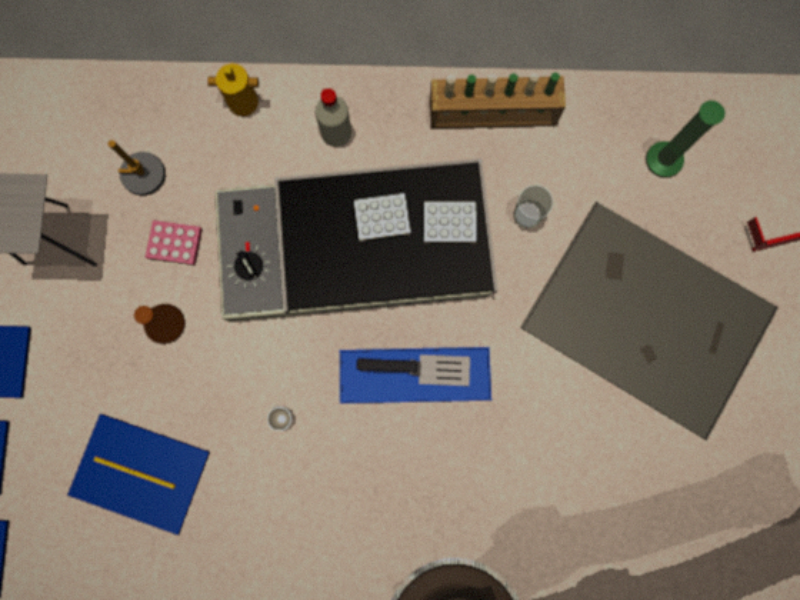

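View pics/scene0.png

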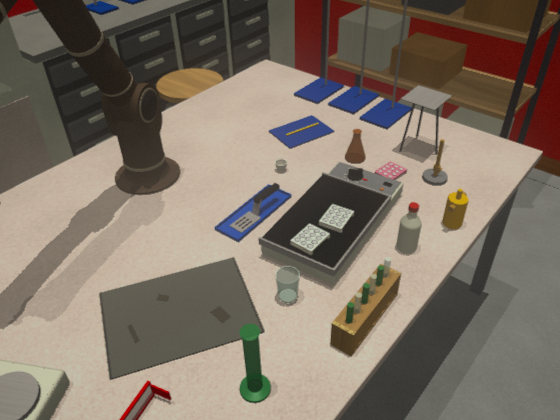

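Two white tiles, top-view landmarks (270,150) and (311,157), stand on the plate. The pink thing at (122,168) is the look-alike beside the hotplate, and the lifter lies in its tray at (312,258). The dial is at (172,186) with its red mark above it, towards +x. I'll enlarge these to confirm and compute poses.

```bash
cat > h.py <<'E'
from workcell import arm
import cv2,numpy as np
from scipy.spatial.transform import Rotation as R
def cam(c,st=None):
    k=arm.get_calibration(c)
    if c=="wrist":
        st=st or arm.sense(); T=np.eye(4); T[:3,:3]=R.from_euler("xyz",st["ee_rot"]).as_matrix(); T[:3,3]=st["position"]
        T=T@np.array(k["T_tool_cam"]); return k["intrinsics"],T[:3,:3],T[:3,3]
    r=cv2.Rodrigues(k["rvec"])[0]; return k["intrinsics"],r.T,-r.T@k["tvec"]
def w(c,xy,z,st=None):
    K,r,o=cam(c,st); d=r@np.linalg.inv(K)@np.array([xy[0],xy[1],1.]); return o+d*(z-o[2])/d[2]
def px(c,p,st=None):
    K,r,o=cam(c,st); q=K@(r.T@(np.array(p,float)-o)); return q[:2]/q[2]
E
python3 - <<'E'
from h import *
a=cv2.imread("pics/top0.png")
d=cv2.resize(a[160:215,145:200],(400,400),interpolation=cv2.INTER_CUBIC)
t=cv2.resize(a[125:180,235:345],(800,400),interpolation=cv2.INTER_CUBIC)[:,:]
cv2.imwrite("pics/dial.png",d); 
l=cv2.resize(a[235:290,230:350],(800,367),interpolation=cv2.INTER_CUBIC)
cv2.imwrite("pics/crop.png",cv2.resize(np.vstack([np.hstack([d,np.zeros((400,400,3),np.uint8)]),t,l]),(548,800))[:, :] if 0 else np.vstack([np.hstack([cv2.resize(d,(300,300)),cv2.resize(t,(500,300))]),cv2.resize(l,(654,300)) if 0 else cv2.copyMakeBorder(cv2.resize(l,(654,300)),0,0,0,146,0)]))
pr=lambda n,v:print(n,np.round(v,1))
for n,p,z in [("dial",(172,186),67),("t1",(270,150),70),("t2",(311,157),70),("lift",(312,258),3),("lgrip",(278,254),55),("tray",(289,260),0),("mat",(453,220),6),("plate",(268,171),0),("beaker",(368,153),0),("flask",(114,227),0),("cruc",(196,291),0)]: pr(n,w("top",p,z))
for n,p,z in [("dial",(354,172),67),("t",(310,240),70),("t",(338,218),70),("lift",(245,219),3),("lgrip",(263,196),55),("tray",(257,214),0),("mat",(179,312),6)]: pr("s "+n,w("scene",p,z))
for n,q,z in [("mat",[(597,203),(776,307),(706,438),(522,327)],6),("tray",[(340,349),(490,347),(491,401),(341,403)],12),("plate",[(278,181),(479,163),(494,294),(287,309)],72)]:
    c=[w("top",np.array(p)*.7,z)[:2] for p in q]; pr(n,c); pr("c",np.mean(c,0))
E
```

```text
dial [613.7 380.6  67. ]
t1 [712.2 137.1  70. ]
t2 [696.3  33.1  70. ]
lift [447.  23.   3.]
lgrip [450.8 110.4  55. ]
tray [440.6  81.9   0. ]
mat [ 554.3 -341.3    6. ]
plate [675.2 142.6   0. ]
beaker [ 731.  -123.2    0. ]
flask [515.2 540.5   0. ]
cruc [355.8 317.5   0. ]
s dial [612.6 375.5  67. ]
s t [698.2  23.   70. ]
s t [705.7 149.2  70. ]
s lift [437.4  31.1   3. ]
s lgrip [450.4 105.7  55. ]
s tray [448.5  75.2   0. ]
s mat [ 555.9 -349.7    6. ]
mat [[ 762.5 -255.4]
 [ 573.4 -575.4]
 [ 336.  -436.8]
 [ 525.4 -114.1]]
c [ 549.3 -345.4]
tray [[476.7 213.9]
 [486.9 -55.4]
 [390.9 -57.4]
 [380.7 208.4]]
c [433.8  77.4]
plate [[768.7 331.2]
 [810.8 -27.5]
 [572.8 -54.6]
 [537.7 303.2]]
c [672.5 138.1]
```

View pics/crop.png

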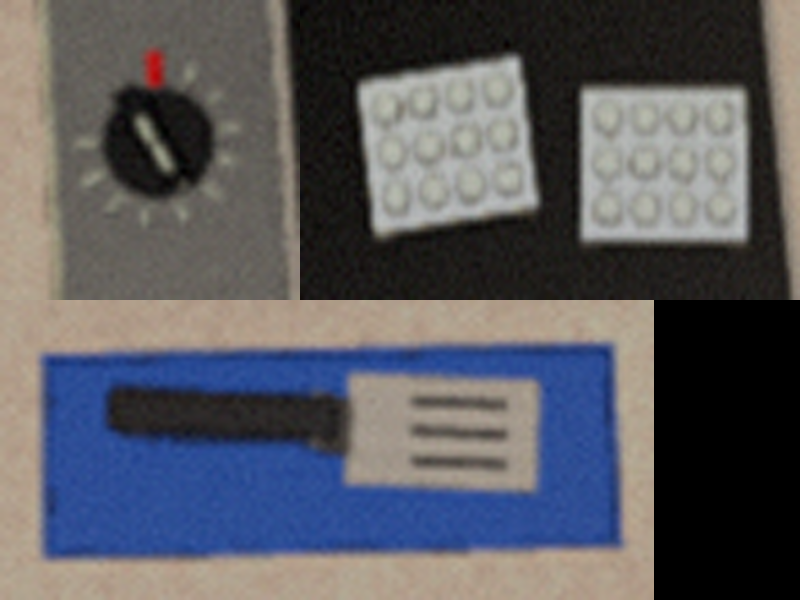

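Call:
servo_tool:
  motion:
    - {"travel":[0.0291,-0.0336,0],"spin":0,"grip":-1}
    - {"travel":[0.0291,-0.0336,0],"spin":0,"grip":-1}
    - {"travel":[0.0291,-0.0336,0],"spin":0,"grip":-1}
    - {"travel":[0.0291,-0.0336,0],"spin":0,"grip":-1}
    - {"travel":[0.0291,-0.0336,0],"spin":0,"grip":-1}
    - {"travel":[0.0291,-0.0336,0],"spin":0,"grip":-1}
    - {"travel":[0.0291,-0.0336,0],"spin":0,"grip":-1}
    - {"travel":[0.0291,-0.0336,0],"spin":0,"grip":-1}
    - {"travel":[0.0291,-0.0336,0],"spin":0,"grip":-1}
    - {"travel":[0.0291,-0.0336,0],"spin":0,"grip":-1}
    - {"travel":[0.0291,-0.0336,0],"spin":0,"grip":-1}
    - {"travel":[0.0291,-0.0336,0],"spin":0,"grip":-1}

```text
time: 2.35
position: [399.4, -108.0, 250.7]
ee_rot: [3.141, -0.001, 0.298]
contact_force: [0.2, -0.4, -0.3]
grip_width: 1.001
```

Call:
servo_tool:
  motion:
    - {"travel":[0.0291,-0.0336,0],"spin":0,"grip":-1}
    - {"travel":[0.0291,-0.0336,0],"spin":0,"grip":-1}
    - {"travel":[0.0291,-0.0336,0],"spin":0,"grip":-1}
    - {"travel":[0.0291,-0.0336,0],"spin":0,"grip":-1}
    - {"travel":[0.0291,-0.0336,0],"spin":0,"grip":-1}
    - {"travel":[0.0291,-0.0336,0],"spin":0,"grip":-1}
    - {"travel":[0.0291,-0.0336,0],"spin":0,"grip":-1}
    - {"travel":[0.0291,-0.0336,0],"spin":0,"grip":-1}
    - {"travel":[0.0291,-0.0336,0],"spin":0,"grip":-1}
    - {"travel":[0.0291,-0.0336,0],"spin":0,"grip":-1}
    - {"travel":[0.0291,-0.0336,0],"spin":0,"grip":-1}
    - {"travel":[0.0291,-0.0336,0],"spin":0,"grip":-1}

```text
time: 3.55
position: [615.2, 379.8, 250.1]
ee_rot: [3.141, -0.0, 0.297]
contact_force: [0.3, 0.8, 1.2]
grip_width: 0.997
```

```bash
cat >> h.py <<'E'
def to(x,y,z,yaw,st=None):
    st=st or arm.sense(); p=st["position"]; a=st["ee_rot"][2]; d=np.array([x,y,z])-p; c,s=np.cos(a),np.sin(a)
    sp=(yaw-a+np.pi)%(2*np.pi)-np.pi
    print("tool d mm",np.round([c*d[0]+s*d[1], s*d[0]-c*d[1], -d[2]],1),"spin deg",round(-np.degrees(sp),1))
E
python3 - <<'E'
from h import *
st=arm.sense(); print(st["time"],st["position"],st["ee_rot"],st["qpos"])
im=arm.snapshot("wrist"); cv2.imwrite("pics/w1.png",im[...,::-1])
print(px("wrist",(613,378,67)))
for d in arm.landmark_of("wrist","dial_grip"): print(d["xy"],d["conf"],w("wrist",d["xy"],67,st))
E
```

```text
3.55 [615.17936779 379.77096934 250.08147244] [ 3.14120770e+00 -6.24935083e-05  2.97187326e-01] [-0.28979197  0.64756753 -0.56694109  1.29172696  0.34348955  1.29808744
 -2.1293245 ]
[290.95574115 193.05542447]
[284.1, 189.6] 0.71 [614.8883098  377.50779838  67.        ]
```

View pics/w1.png

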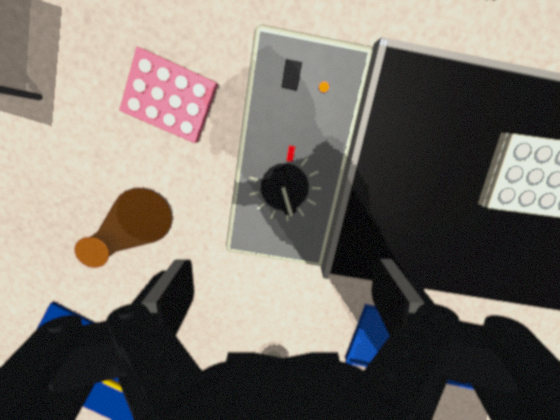

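The white line runs from about (283,187) to (291,214), away from the red mark at (291,153), so the dial is at roughly 2.7 rad.

Run:
```python
from h import *
st=arm.sense()
im=cv2.imread("pics/w1.png").astype(int)
b,g,r=im[...,0],im[...,1],im[...,2]
ys,xs=np.where((r>150)&(g<90)); k=(xs>270)&(xs<310)&(ys>130)&(ys<180); red=w("wrist",(xs[k].mean(),ys[k].mean()),54,st)
sub=im[185:216,275:300].sum(2); ys,xs=np.where(sub>260); xs=xs+275; ys=ys+185
P=np.array([w("wrist",p,78,st)[:2] for p in zip(xs,ys)]); c=P.mean(0); v=np.linalg.svd(P-c)[2][0]
print(len(xs),red,c,"line yaw",np.arctan2(v[1],v[0]))
ax=np.array([614,378]); print("red dir",np.arctan2(*(red[:2]-ax)[::-1]), "line dir from axis",np.arctan2(*(c-ax)[::-1]))
for z in (260,): 
  e=[(378,42),(328,270)]; A=[w("wrist",p,75,st)[:2] for p in e]; d=A[0]-A[1]; print("hotplate x yaw",np.arctan2(d[1],d[0]))
  e=[(257,30),(230,247)]; A=[w("wrist",p,54,st)[:2] for p in e]; d=A[0]-A[1]; print("hotplate x yaw",np.arctan2(d[1],d[0]))
for y in (.6,.55,.5): to(614,378,71,y,st)
```

```text
84 [649.44836895 387.75358434  54.        ] [603.96612431 376.73044469] line yaw -2.497374798190201
red dir 0.26850475795331197 line dir from axis -3.0157345214785316
hotplate x yaw 0.15052817171817842
hotplate x yaw 0.13902329712142572
tool d mm [ -1.4   6.6 177.4] spin deg -17.0
tool d mm [ -1.4   6.6 177.4] spin deg -14.1
tool d mm [ -1.4   6.6 177.4] spin deg -11.3
```

Call:
servo_tool:
  motion:
    - {"travel":[-0.0014,0.0066,0.03],"spin":0,"grip":-1}
    - {"travel":[0,0,0.035],"spin":-7.8,"grip":-1}
    - {"travel":[0,0,0.035],"spin":-7.8,"grip":-1}
    - {"travel":[0,0,0.03],"spin":0,"grip":-1}
    - {"travel":[0,0,0.02],"spin":0,"grip":-1}
    - {"travel":[0,0,0.015],"spin":0,"grip":-1}
    - {"travel":[0,0,0],"spin":0,"grip":-1}
    - {"travel":[0,0,0],"spin":0,"grip":-1}

```text
time: 4.45
position: [615.4, 371.8, 86.0]
ee_rot: [-3.142, -0.001, 0.57]
contact_force: [0.6, -0.5, -0.6]
grip_width: 1.002
```

Run:
```python
from h import *
st=arm.sense(); print(st["time"],st["position"],st["ee_rot"])
im=arm.snapshot("wrist"); cv2.imwrite("pics/w2.png",im[...,::-1])
```

```text
4.45 [615.36472625 371.77168498  86.02784617] [-3.14158611e+00 -7.30610494e-04  5.69901040e-01]
```

View pics/w2.png

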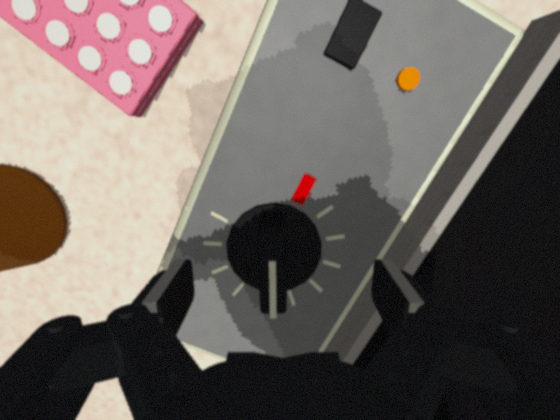

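Run:
```python
from h import *
st=arm.sense(); print(st["position"])
for p,z in [((273,262),84),((273,318),84),((274,246),58),((303,190),54)]: print(w("wrist",p,z,st))
for p in [(440,40),(200,200)]: pass
A=w("wrist",(273,5),54,st)-w("wrist",(165,265),54,st); B=w("wrist",(520,35),54,st)-w("wrist",(335,345),54,st)
print(np.arctan2(A[1],A[0]),np.arctan2(B[1],B[0]))
a=w("wrist",(274,246),58,st); to(a[0],a[1],86,.57,st)
```

```text
[615.65241272 372.06572494  86.72003875]
[620.40413134 379.99029491  84.        ]
[594.75519805 363.91761967  84.        ]
[617.22532791 378.28720973  58.        ]
[651.22623275 381.62385044  54.        ]
0.11620438567918076 0.15115529018974475
tool d mm [ 4.7 -4.4  0.7] spin deg -0.0
```

Call:
servo_tool:
  motion:
    - {"travel":[0.004,-0.0044,0.002],"spin":0,"grip":-1}
    - {"travel":[0,0,0],"spin":0,"grip":1}
    - {"travel":[0,0,0],"spin":0,"grip":1}
    - {"travel":[0,0,0],"spin":0,"grip":1}
    - {"travel":[0,0,0],"spin":0,"grip":1}
    - {"travel":[0,0,0],"spin":0,"grip":1}
    - {"travel":[0,0,0],"spin":0,"grip":1}
    - {"travel":[0,0,0],"spin":0,"grip":1}
  force: 30

```text
time: 5.3
position: [615.9, 377.7, 83.5]
ee_rot: [-3.141, -0.0, 0.57]
contact_force: [-1.6, 0.3, 2.2]
grip_width: 0.144
```

Call:
servo_tool:
  motion:
    - {"travel":[0,0,0],"spin":-8.5,"grip":1}
    - {"travel":[0,0,0],"spin":-8.5,"grip":1}
    - {"travel":[0,0,0],"spin":-8.5,"grip":1}
    - {"travel":[0,0,0],"spin":-8.5,"grip":1}
    - {"travel":[0,0,0],"spin":-8.5,"grip":1}
    - {"travel":[0,0,0],"spin":-8.5,"grip":1}
    - {"travel":[0,0,0],"spin":-8.5,"grip":1}
    - {"travel":[0,0,0],"spin":-8.5,"grip":1}
    - {"travel":[0,0,0],"spin":-8.5,"grip":1}
    - {"travel":[0,0,0],"spin":-8.5,"grip":1}

```text
time: 6.3
position: [616.5, 377.6, 83.5]
ee_rot: [3.14, -0.0, 2.059]
contact_force: [0.4, 1.4, 0.4]
grip_width: 0.147
```

Call:
servo_tool:
  motion:
    - {"travel":[0,0,0],"spin":-8.5,"grip":1}
    - {"travel":[0,0,0],"spin":-8.5,"grip":1}
    - {"travel":[0,0,0],"spin":-8.5,"grip":1}
    - {"travel":[0,0,0],"spin":-8.5,"grip":1}
    - {"travel":[0,0,0],"spin":-8.5,"grip":1}
    - {"travel":[0,0,0],"spin":-8.5,"grip":1}
    - {"travel":[0,0,0],"spin":-8.5,"grip":1}
    - {"travel":[0,0,0],"spin":-8.5,"grip":1}
    - {"travel":[0,0,0],"spin":0,"grip":1}
    - {"travel":[0,0,0],"spin":0,"grip":1}

```text
time: 7.3
position: [616.7, 378.1, 83.5]
ee_rot: [3.14, 0.001, -3.047]
contact_force: [3.3, 3.9, -1.1]
grip_width: 0.143
```

Call:
servo_tool:
  motion:
    - {"travel":[0,0,0],"spin":0,"grip":-1}
    - {"travel":[0,0,0],"spin":0,"grip":-1}
    - {"travel":[0,0,0],"spin":0,"grip":-1}
    - {"travel":[0,0,0],"spin":0,"grip":-1}
    - {"travel":[0,0,-0.02],"spin":0,"grip":-1}
    - {"travel":[0,0,-0.04],"spin":0,"grip":-1}
    - {"travel":[0,0,-0.04],"spin":0,"grip":-1}
    - {"travel":[0,0,-0.03],"spin":0,"grip":-1}
    - {"travel":[0,0,0],"spin":0,"grip":-1}
    - {"travel":[0,0,0],"spin":0,"grip":-1}

```text
time: 8.3
position: [616.1, 377.8, 215.3]
ee_rot: [3.141, 0.002, -3.043]
contact_force: [0.7, -0.0, 0.6]
grip_width: 1.0
```

Run:
```python
from h import *
st=arm.sense(); print(st["time"],st["position"],st["ee_rot"],st["qpos"])
im=arm.snapshot("wrist"); cv2.imwrite("pics/w3.png",im[...,::-1])
```

```text
8.3 [616.0814201  377.83658753 215.34281379] [ 3.14085900e+00  2.16712500e-03 -3.04284886e+00] [-0.01828618  0.88801866 -1.16909214  1.31464163  0.80605851  1.43507942
  0.53490256]
```

View pics/w3.png

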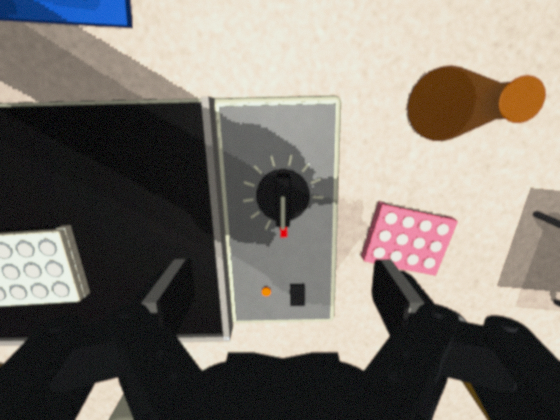

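Call:
servo_tool:
  motion:
    - {"travel":[0.0239,-0.0313,0],"spin":0,"grip":-1}
    - {"travel":[0.0239,-0.0313,0],"spin":0,"grip":-1}
    - {"travel":[0.0239,-0.0313,0],"spin":0,"grip":-1}
    - {"travel":[0.0239,-0.0313,0],"spin":0,"grip":-1}
    - {"travel":[0.0239,-0.0313,0],"spin":0,"grip":-1}
    - {"travel":[0.0239,-0.0313,0],"spin":0,"grip":-1}
    - {"travel":[0.0239,-0.0313,0],"spin":0,"grip":-1}
    - {"travel":[0.0239,-0.0313,0],"spin":0,"grip":-1}

```text
time: 9.15
position: [448.8, 107.7, 212.1]
ee_rot: [3.141, -0.003, -3.043]
contact_force: [-0.2, -0.4, 0.7]
grip_width: 0.996
```

Call:
servo_tool:
  motion:
    - {"travel":[0,0,0],"spin":8.1,"grip":-1}
    - {"travel":[0,0,0],"spin":8.1,"grip":-1}
    - {"travel":[0,0,0],"spin":8.1,"grip":-1}
    - {"travel":[0,0,0],"spin":8.1,"grip":-1}
    - {"travel":[0,0,0],"spin":8.1,"grip":-1}
    - {"travel":[0,0,0],"spin":8.1,"grip":-1}
    - {"travel":[0,0,0],"spin":8.1,"grip":-1}
    - {"travel":[0,0,0],"spin":8.1,"grip":-1}
    - {"travel":[0,0,0],"spin":8.1,"grip":-1}
    - {"travel":[0,0,0],"spin":8.1,"grip":-1}
    - {"travel":[0,0,0],"spin":8.1,"grip":-1}
    - {"travel":[0,0,0],"spin":8.1,"grip":-1}

```text
time: 10.35
position: [449.7, 109.0, 212.5]
ee_rot: [-3.14, 0.0, 1.538]
contact_force: [-0.5, 0.4, 0.2]
grip_width: 1.0
```

Call:
servo_tool:
  motion:
    - {"travel":[0,0,0],"spin":0,"grip":-1}
    - {"travel":[0,0,0],"spin":0,"grip":-1}

```text
time: 10.55
position: [450.0, 109.3, 212.8]
ee_rot: [-3.141, 0.0, 1.548]
contact_force: [-1.0, 0.5, -0.0]
grip_width: 0.997
```

Run:
```python
from h import *
st=arm.sense(); print(st["time"],st["position"],st["ee_rot"],st["qpos"])
im=arm.snapshot("wrist"); cv2.imwrite("pics/w4.png",im[...,::-1])
for t,z in (("lifter_grip",55),("lifter",3)):
  for d in arm.landmark_of("wrist",t): print(t,d["xy"],d["conf"],w("wrist",d["xy"],z,st))
```

```text
10.55 [450.01649526 109.25139389 212.82575662] [-3.14051137e+00  4.34645826e-04  1.54810455e+00] [ 0.50331565  0.33116968 -1.00795733  1.97135761  0.32947698  1.01506581
 -0.68063317]
lifter_grip [279.7, 192.8] 0.96 [446.77465159 111.32346875  55.        ]
lifter [278.7, 249.7] 0.57 [442.80084321  28.10042356   3.        ]
```

View pics/w4.png

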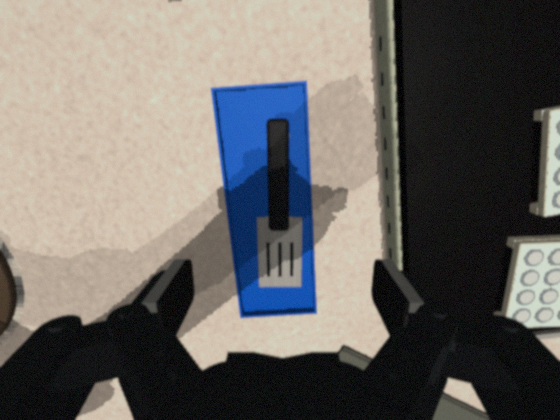

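Run:
```python
from h import *
st=arm.sense()
im=cv2.imread("pics/w4.png").astype(int)
m=np.zeros(im.shape[:2],np.uint8); s=(im.max(2)<45); m[118:214,240:310]=s[118:214,240:310]
n,l,S,C=cv2.connectedComponentsWithStats(m); k=1+S[1:,4].argmax(); ys,xs=np.where(l==k); print(S[k])
P=np.array([w("wrist",p,60,st)[:2] for p in zip(xs,ys)]); c=P.mean(0); v=np.linalg.svd(P-c)[2][0]; print(c,np.arctan2(v[1],v[0]),P.min(0),P.max(0))
for a,b in [((258,217),(258,287)),((301,217),(302,287))]:
  d=w("wrist",a,5,st)-w("wrist",b,5,st); print(np.arctan2(d[1],d[0]), w("wrist",a,5,st)[:2],w("wrist",b,5,st)[:2])
to(447,111,57,1.55,st)
```

```text
[ 268  120   21   94 1650]
[446.28023252 132.53177852] -1.5977699897423743 [436.3942791   92.61188778] [455.54674818 178.58099173]
1.522117178896506 [420.41817231  70.83063593] [415.96528899 -20.57124099]
1.5764248340223037 [469.93528542  69.60240217] [470.45026553 -21.89160453]
tool d mm [  1.6  -3.3 156. ] spin deg -0.2
```

Call:
servo_tool:
  motion:
    - {"travel":[0.001,-0.0035,0.035],"spin":0,"grip":-1}
    - {"travel":[0,0,0.035],"spin":0,"grip":-1}
    - {"travel":[0,0,0.035],"spin":0,"grip":-1}
    - {"travel":[0,0,0.03],"spin":0,"grip":-1}
    - {"travel":[0,0,0.0228],"spin":0,"grip":-1}
    - {"travel":[0,0,0],"spin":0,"grip":-1}
    - {"travel":[0,0,0],"spin":0,"grip":-1}

```text
time: 11.4
position: [446.9, 110.9, 55.7]
ee_rot: [-3.141, -0.0, 1.545]
contact_force: [-0.3, -0.4, 0.4]
grip_width: 1.003
```

Call:
servo_tool:
  motion:
    - {"travel":[0,0,0],"spin":0,"grip":1}
    - {"travel":[0,0,0],"spin":0,"grip":1}
    - {"travel":[0,0,0],"spin":0,"grip":1}
    - {"travel":[0,0,0],"spin":0,"grip":1}
    - {"travel":[0,0,0],"spin":0,"grip":1}
    - {"travel":[0,0,0],"spin":0,"grip":1}
    - {"travel":[0,0,0],"spin":0,"grip":1}
    - {"travel":[0,0,0],"spin":0,"grip":1}
    - {"travel":[0,0,0],"spin":0,"grip":1}
  force: 80

```text
time: 12.3
position: [447.2, 110.6, 55.8]
ee_rot: [3.141, 0.0, 1.544]
contact_force: [-1.1, 0.2, 5.8]
grip_width: 0.222
```

Call:
servo_tool:
  motion:
    - {"travel":[0,0,-0.01],"spin":0,"grip":1}
    - {"travel":[0,0,-0.03],"spin":0,"grip":1}
    - {"travel":[0,0,-0.03],"spin":0,"grip":1}
    - {"travel":[0,0,-0.03],"spin":0,"grip":1}
    - {"travel":[0,0,-0.02],"spin":0,"grip":1}
    - {"travel":[0,0,0],"spin":0,"grip":1}
    - {"travel":[0,0,0],"spin":0,"grip":1}
  force: 100

```text
time: 13.0
position: [446.9, 110.1, 175.6]
ee_rot: [3.141, 0.0, 1.543]
contact_force: [0.2, -0.2, -1.5]
grip_width: 0.216
```

Run:
```python
from h import *
st=arm.sense(); print(st["time"],st["position"],st["contact_force"],st["ft_torque"],st["grip_width"])
im=arm.snapshot("top"); cv2.imwrite("pics/top1.png",im[...,::-1])
def box(img,lo,roi):
    m=np.zeros(img.shape[:2],np.uint8); x0,y0,x1,y1=roi; m[y0:y1,x0:x1]=(img[y0:y1,x0:x1].min(2)>110)
    m=cv2.morphologyEx(m,cv2.MORPH_CLOSE,np.ones((5,5)))
    n,l,S,C=cv2.connectedComponentsWithStats(m)
    for k in range(1,n):
        if S[k,4]>400:
            ys,xs=np.where(l==k); P=np.array([w("top",p,84)[:2] for p in zip(xs,ys)],np.float32)
            print(S[k],cv2.minAreaRect(P))
for f in ("pics/top0.png","pics/top1.png"): box(cv2.imread(f),0,(215,128,335,185))
for q in ([(357,80),(519,56),(540,210),(376,237)],[(581,87),(747,87),(748,243),(581,243)]):
    c=np.array([w("top",(235+(u-300)*.22,125+v*55/300),84)[:2] for u,v in q]); d=c[0]+c[3]-c[1]-c[2]; print(c.mean(0),"y-axis yaw-pi/2",np.arctan2(d[1],d[0])-np.pi/2)
```

```text
13.0 [446.86920709 110.14112511 175.55171501] [ 0.18408742 -0.17262193 -1.51925509] [ 0.08105836 -0.00693514  0.0288923 ] 0.21562848814770483
[ 248  135   39   33 1005] ((705.417236328125, 144.30584716796875), (72.62393951416016, 89.73875427246094), 9.741682052612305)
[ 297  141   36   28 1006] ((699.1597290039062, 25.080503463745117), (69.84485626220703, 88.17202758789062), 1.3398587703704834)Traceback (most recent call last):
  File "<stdin>", line 12, in <module>
  File "<stdin>", line 10, in box
  File "h.py", line 11, in w
    K,r,o=cam(c,st); d=r@np.linalg.inv(K)@np.array([xy[0],xy[1],1.]); return o+d*(z-o[2])/d[2]
          ~~~^^^^^^
  File "h.py", line 5, in cam
    k=arm.get_calibration(c)
ValueError: time passes only in moves, steps and waits
```

Call:
servo_tool:
  motion:
    - {"travel":[0,0,0],"spin":-7.74,"grip":1}
    - {"travel":[0,0,0],"spin":-7.74,"grip":1}
    - {"travel":[0,0,0],"spin":-7.74,"grip":1}
    - {"travel":[0,0,0],"spin":-7.74,"grip":1}
    - {"travel":[0,0,0],"spin":-7.74,"grip":1}
    - {"travel":[0,0,0],"spin":-7.74,"grip":1}
    - {"travel":[0,0,0],"spin":-7.74,"grip":1}
    - {"travel":[0,0,0],"spin":-7.74,"grip":1}
    - {"travel":[0,0,0],"spin":-7.74,"grip":1}
    - {"travel":[0,0,0],"spin":-7.74,"grip":1}
    - {"travel":[0,0,0],"spin":-7.74,"grip":1}
    - {"travel":[0,0,0],"spin":-7.74,"grip":1}

```text
time: 14.25
position: [446.2, 110.3, 174.2]
ee_rot: [3.141, -0.002, -3.112]
contact_force: [0.7, 0.5, -1.8]
grip_width: 0.217
```

Call:
servo_tool:
  motion:
    - {"travel":[-0.0183,-0.0227,0],"spin":0,"grip":1}
    - {"travel":[-0.0183,-0.0227,0],"spin":0,"grip":1}
    - {"travel":[-0.0183,-0.0227,0.01],"spin":0,"grip":1}
    - {"travel":[-0.0183,-0.0227,0.015],"spin":0,"grip":1}
    - {"travel":[0,0,0.01],"spin":0,"grip":1}
    - {"travel":[0,0,0],"spin":0,"grip":1}
    - {"travel":[0,0,0],"spin":0,"grip":1}

```text
time: 14.95
position: [521.2, 22.6, 140.0]
ee_rot: [3.141, -0.002, -3.116]
contact_force: [-0.4, 0.4, -1.2]
grip_width: 0.216
```

Run:
```python
s=open("h.py").read().replace('k=arm.get_calibration(c)','k=cal(c)').replace('def cam(','from functools import lru_cache\n@lru_cache\ndef cal(c): return arm.get_calibration(c)\ndef cam(',1)
open("h.py","w").write(s)
from h import *
st=arm.sense(); print(st["time"],st["position"],st["ee_rot"],st["qpos"],st["contact_force"])
im=arm.snapshot("wrist"); cv2.imwrite("pics/w5.png",im[...,::-1])
im=arm.snapshot("top"); cv2.imwrite("pics/top2.png",im[...,::-1])
```

```text
14.95 [521.2369823   22.63452693 140.00476304] [ 3.14062955e+00 -1.64861969e-03 -3.11623051e+00] [ 0.7490172   0.72893707 -1.25990818  1.90778117  0.78143506  1.11685865
  0.76983249] [-0.42746669  0.4076508  -1.23353999]
```

View pics/w5.png

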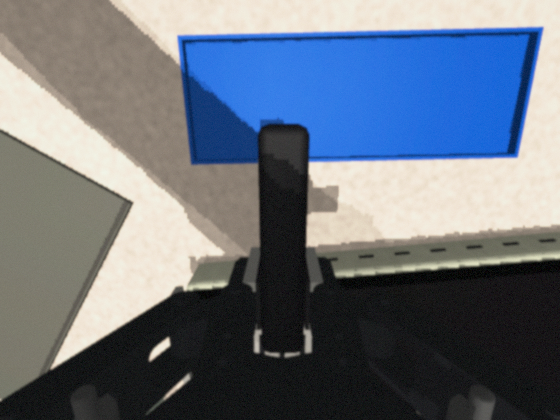

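Call:
servo_tool:
  motion:
    - {"travel":[0,0,0.006],"spin":0,"grip":1}
    - {"travel":[0,0,0.005],"spin":0,"grip":1}
    - {"travel":[0,0,0.002],"spin":0,"grip":1}
    - {"travel":[0,0,0],"spin":0,"grip":1}
    - {"travel":[0,0,0],"spin":0,"grip":1}

```text
time: 15.55
position: [522.3, 21.5, 127.5]
ee_rot: [-3.142, -0.0, -3.118]
contact_force: [-0.3, -0.1, -1.7]
grip_width: 0.215
```

Call:
servo_tool:
  motion:
    - {"travel":[0,0,0.001],"spin":0,"grip":1}
    - {"travel":[0,0,0.001],"spin":0,"grip":1}
    - {"travel":[0,0,0],"spin":0,"grip":1}
    - {"travel":[0,0,0],"spin":0,"grip":1}

```text
time: 15.95
position: [522.3, 21.4, 125.5]
ee_rot: [3.142, -0.0, -3.118]
contact_force: [0.2, 0.1, -1.6]
grip_width: 0.212
```

Call:
servo_tool:
  motion:
    - {"travel":[0,0,0.001],"spin":0,"grip":1}
    - {"travel":[0,0,0],"spin":0,"grip":1}
    - {"travel":[0,0,0],"spin":0,"grip":1}

```text
time: 16.25
position: [522.3, 21.4, 124.5]
ee_rot: [-3.142, -0.0, -3.118]
contact_force: [-0.1, 0.0, -1.5]
grip_width: 0.218
```

Call:
servo_tool:
  motion:
    - {"travel":[0,0,0.001],"spin":0,"grip":1}
    - {"travel":[0,0,0],"spin":0,"grip":1}
    - {"travel":[0,0,0],"spin":0,"grip":1}

```text
time: 16.55
position: [522.3, 21.5, 123.5]
ee_rot: [3.142, 0.0, -3.118]
contact_force: [0.2, 0.6, -1.0]
grip_width: 0.216
```

Call:
servo_tool:
  motion:
    - {"travel":[0,0,0.001],"spin":0,"grip":1}
    - {"travel":[0,0,0],"spin":0,"grip":1}
    - {"travel":[0,0,0],"spin":0,"grip":1}

```text
time: 16.85
position: [522.2, 21.5, 123.0]
ee_rot: [-3.141, 0.0, -3.118]
contact_force: [-3.3, -0.9, 5.9]
grip_width: 0.214
```

Call:
servo_tool:
  motion:
    - {"travel":[0,0,0.0005],"spin":0,"grip":1}
    - {"travel":[0,0,0],"spin":0,"grip":1}
    - {"travel":[0,0,0],"spin":0,"grip":1}

```text
time: 17.15
position: [522.1, 21.5, 122.9]
ee_rot: [-3.141, -0.0, -3.118]
contact_force: [-6.3, -1.8, 10.5]
grip_width: 0.217
```

Call:
servo_tool:
  motion:
    - {"travel":[0,0,-0.001],"spin":0,"grip":1}
    - {"travel":[0,0,-0.002],"spin":0,"grip":1}
    - {"travel":[0,0,0],"spin":0,"grip":1}
    - {"travel":[-0.01,0,0],"spin":0,"grip":1}
    - {"travel":[-0.01,0,0],"spin":0,"grip":1}
    - {"travel":[-0.01,0,0],"spin":0,"grip":1}
    - {"travel":[-0.01,0,0],"spin":0,"grip":1}
    - {"travel":[0,0,0],"spin":0,"grip":1}
    - {"travel":[0,0,0],"spin":0,"grip":1}

```text
time: 18.05
position: [562.2, 22.8, 124.8]
ee_rot: [3.141, -0.001, -3.118]
contact_force: [-0.3, 1.1, -1.2]
grip_width: 0.214
```

Call:
servo_tool:
  motion:
    - {"travel":[-0.01,0,-0.0005],"spin":0,"grip":1}
    - {"travel":[-0.01,0,0],"spin":0,"grip":1}
    - {"travel":[-0.01,0,0],"spin":0,"grip":1}
    - {"travel":[-0.01,0,0],"spin":0,"grip":1}
    - {"travel":[-0.01,0,0],"spin":0,"grip":1}
    - {"travel":[-0.004,0,0],"spin":0,"grip":1}
    - {"travel":[0,0,0],"spin":0,"grip":1}
    - {"travel":[0,0,0],"spin":0,"grip":1}

```text
time: 18.85
position: [616.0, 23.9, 125.3]
ee_rot: [3.142, -0.001, -3.118]
contact_force: [-0.3, 0.4, -0.9]
grip_width: 0.214
```

Run:
```python
from h import *
st=arm.sense(); print(st["position"],st["contact_force"],st["qpos"])
a=arm.snapshot("scene")[...,::-1]; b=arm.snapshot("top")[...,::-1]
cv2.imwrite("pics/c3.png",np.hstack([cv2.resize(a[170:270,240:360],(480,400),interpolation=3),cv2.resize(b[120:220,220:300+20],(320,320) if 0 else (400,400),interpolation=3)[:,:320]]))
```

```text
[615.95948121  23.85093676 125.33895629] [-0.33181007  0.35556614 -0.91912214] [ 0.61830568  0.8466166  -1.16712397  1.68971917  0.83518972  1.19131586
  0.82577047]
```

View pics/c3.png

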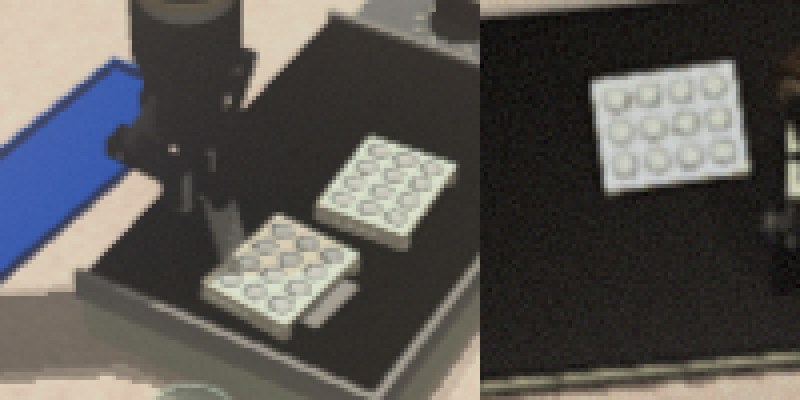

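The blade shows beyond the tile's far edge, at (330,300) in the crop, so it sits right under the slab. Lifting.

Call:
servo_tool:
  motion:
    - {"travel":[0,0,-0.001],"spin":0,"grip":1}
    - {"travel":[0,0,-0.002],"spin":0,"grip":1}
    - {"travel":[0,0,-0.003],"spin":0,"grip":1}
    - {"travel":[0,0,-0.004],"spin":0,"grip":1}
    - {"travel":[0,0,-0.007],"spin":0,"grip":1}
    - {"travel":[0,0,-0.008],"spin":0,"grip":1}
    - {"travel":[0,0,-0.007],"spin":0,"grip":1}
    - {"travel":[0,0,-0.003],"spin":0,"grip":1}
    - {"travel":[0,0,0],"spin":0,"grip":1}
    - {"travel":[0,0,0],"spin":0,"grip":1}

```text
time: 19.95
position: [616.2, 23.6, 160.4]
ee_rot: [-3.141, -0.0, -3.118]
contact_force: [-0.4, 0.7, -3.8]
grip_width: 0.21
```

Run:
```python
from h import *
st=arm.sense(); print(st["position"],st["contact_force"],st["ft_torque"])
# mat frame candidates
y=-.534; u=np.array([np.cos(y),np.sin(y)]); v=np.array([-u[1],u[0]]); c=np.array([551,-345])
for s in (85,-85):
    p=c+v*s; print(s,"tile",p,"grip",p-85*u)
def conv(d,yaw):
    c,s=np.cos(yaw),np.sin(yaw); return c*d[0]+s*d[1], s*d[0]-c*d[1]
```

```text
[616.16541709  23.55821779 160.37650959] [-0.42035729  0.65745543 -3.76760277] [ 0.02975335  0.18124544 -0.02993073]
85 tile [ 594.26334386 -271.83386659] grip [ 521.09721045 -228.57052273]
-85 tile [ 507.73665614 -418.16613341] grip [ 434.57052273 -374.90278955]
```

Call:
servo_tool:
  motion:
    - {"travel":[0.005,0,0],"spin":0,"grip":1}
    - {"travel":[0.01,0,0],"spin":0,"grip":1}
    - {"travel":[0.015,0,0],"spin":0,"grip":1}
    - {"travel":[0.015,0,0],"spin":0,"grip":1}
    - {"travel":[0.015,0,0],"spin":0,"grip":1}
    - {"travel":[0.015,0,0],"spin":0,"grip":1}
    - {"travel":[0.015,0,0],"spin":0,"grip":1}
    - {"travel":[0.015,0,0],"spin":0,"grip":1}
    - {"travel":[0.015,0,0],"spin":0,"grip":1}
    - {"travel":[0.015,0,0],"spin":0,"grip":1}
    - {"travel":[0.01,0,0],"spin":0,"grip":1}
    - {"travel":[0.005,0,0],"spin":0,"grip":1}

```text
time: 21.15
position: [465.0, 19.9, 160.4]
ee_rot: [-3.141, -0.0, -3.118]
contact_force: [0.1, -0.0, -2.3]
grip_width: 0.214
```

Call:
servo_tool:
  motion:
    - {"travel":[0,0,0],"spin":1.5,"grip":1}
    - {"travel":[0,0,0],"spin":3,"grip":1}
    - {"travel":[0,0,0],"spin":3.5,"grip":1}
    - {"travel":[0,0,0],"spin":3.5,"grip":1}
    - {"travel":[0,0,0],"spin":3.5,"grip":1}
    - {"travel":[0,0,0],"spin":3.5,"grip":1}
    - {"travel":[0,0,0],"spin":3.5,"grip":1}
    - {"travel":[0,0,0],"spin":3.5,"grip":1}
    - {"travel":[0,0,0],"spin":3,"grip":1}
    - {"travel":[0,0,0],"spin":2,"grip":1}
    - {"travel":[0,0,0],"spin":1.5,"grip":1}
    - {"travel":[0,0,0],"spin":0,"grip":1}

```text
time: 22.35
position: [466.5, 20.3, 160.5]
ee_rot: [3.141, 0.0, 2.606]
contact_force: [-0.6, -1.2, -3.0]
grip_width: 0.216
```

Call:
servo_tool:
  motion:
    - {"travel":[-0.004,-0.0081,0],"spin":0,"grip":1}
    - {"travel":[-0.0079,-0.0162,0],"spin":0,"grip":1}
    - {"travel":[-0.0079,-0.0162,0],"spin":0,"grip":1}
    - {"travel":[-0.0079,-0.0162,0],"spin":0,"grip":1}
    - {"travel":[-0.0079,-0.0162,0],"spin":0,"grip":1}
    - {"travel":[-0.0079,-0.0162,0],"spin":0,"grip":1}
    - {"travel":[-0.0079,-0.0162,0],"spin":0,"grip":1}
    - {"travel":[-0.0079,-0.0162,0],"spin":0,"grip":1}
    - {"travel":[-0.0079,-0.0162,0],"spin":0,"grip":1}
    - {"travel":[-0.0079,-0.0162,0],"spin":0,"grip":1}
    - {"travel":[-0.0079,-0.0162,0],"spin":0,"grip":1}
    - {"travel":[-0.0079,-0.0162,0],"spin":0,"grip":1}

```text
time: 23.55
position: [449.0, -188.0, 160.3]
ee_rot: [-3.141, -0.0, 2.606]
contact_force: [0.6, -0.5, -2.2]
grip_width: 0.217
```

Call:
servo_tool:
  motion:
    - {"travel":[-0.0079,-0.0162,0],"spin":0,"grip":1}
    - {"travel":[-0.0079,-0.0162,0],"spin":0,"grip":1}
    - {"travel":[-0.0079,-0.0162,0],"spin":0,"grip":1}
    - {"travel":[-0.0079,-0.0162,0],"spin":0,"grip":1}
    - {"travel":[-0.0079,-0.0162,0],"spin":0,"grip":1}
    - {"travel":[-0.0079,-0.0162,0],"spin":0,"grip":1}
    - {"travel":[-0.0079,-0.0162,0],"spin":0,"grip":1}
    - {"travel":[-0.0079,-0.0162,0],"spin":0,"grip":1}
    - {"travel":[-0.0079,-0.0162,0],"spin":0,"grip":1}
    - {"travel":[-0.0079,-0.0162,0],"spin":0,"grip":1}
    - {"travel":[-0.004,-0.0081,0],"spin":0,"grip":1}
    - {"travel":[0,0,0],"spin":0,"grip":1}

```text
time: 24.75
position: [433.3, -376.7, 160.0]
ee_rot: [3.142, -0.0, 2.604]
contact_force: [-0.4, -0.1, -2.6]
grip_width: 0.215
```

Run:
```python
from h import *
st=arm.sense(); print(st["time"],st["position"],st["ee_rot"],st["contact_force"],st["qpos"])
a=arm.snapshot("top")[...,::-1]; cv2.imwrite("pics/top4.png",a)
cv2.imwrite("pics/c4.png",cv2.resize(a[110:320,280:560],(800,600)))
to(434.6,-375,160,2.6075)
```

```text
24.75 [ 433.29447489 -376.7474776   160.02088159] [ 3.14158953e+00 -4.99949775e-04  2.60397119e+00] [-0.38183904 -0.09415101 -2.63216745] [ 1.41703237  0.71887859 -1.16289076  1.76822656  0.7215715   1.15559451
  1.05926021]
tool d mm [-0.6  0.7  0.2] spin deg -0.1
```

View pics/c4.png

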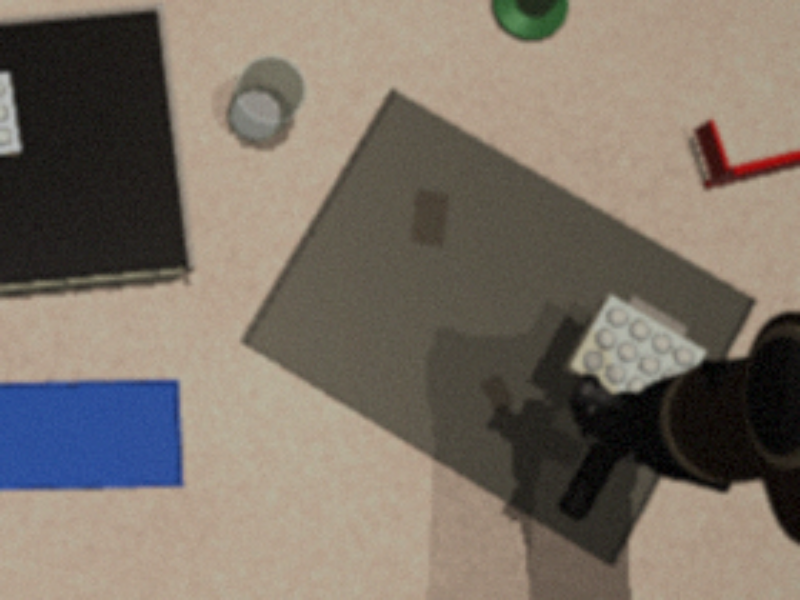

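Call:
servo_tool:
  motion:
    - {"travel":[0,0,0.005],"spin":0,"grip":1}
    - {"travel":[0,0,0.01],"spin":0,"grip":1}
    - {"travel":[0,0,0.015],"spin":0,"grip":1}
    - {"travel":[0,0,0.015],"spin":0,"grip":1}
    - {"travel":[0,0,0.015],"spin":0,"grip":1}
    - {"travel":[0,0,0.013],"spin":0,"grip":1}
    - {"travel":[0,0,0.01],"spin":0,"grip":1}
    - {"travel":[0,0,0.005],"spin":0,"grip":1}
    - {"travel":[0,0,0.002],"spin":0,"grip":1}
    - {"travel":[0,0,0],"spin":0,"grip":1}
    - {"travel":[0,0,0],"spin":0,"grip":1}

```text
time: 25.9
position: [434.5, -375.3, 71.0]
ee_rot: [-3.142, 0.001, 2.606]
contact_force: [0.3, -0.2, -2.9]
grip_width: 0.212
```

Call:
servo_tool:
  motion:
    - {"travel":[0,0,0.001],"spin":0,"grip":1}
    - {"travel":[0,0,0.001],"spin":0,"grip":1}
    - {"travel":[0,0,0.001],"spin":0,"grip":1}
    - {"travel":[0,0,0.001],"spin":0,"grip":1}
    - {"travel":[0,0,0],"spin":0,"grip":1}
    - {"travel":[0,0,0],"spin":0,"grip":1}

```text
time: 26.5
position: [434.2, -375.1, 66.5]
ee_rot: [3.142, -0.0, 2.607]
contact_force: [-0.2, 0.3, -2.3]
grip_width: 0.213
```

Call:
servo_tool:
  motion:
    - {"travel":[0,0,0.001],"spin":0,"grip":1}
    - {"travel":[0,0,0.001],"spin":0,"grip":1}
    - {"travel":[0,0,0],"spin":0,"grip":1}
    - {"travel":[0,0,0],"spin":0,"grip":1}

```text
time: 26.9
position: [434.3, -375.2, 64.6]
ee_rot: [-3.142, 0.0, 2.607]
contact_force: [0.2, -1.2, -1.6]
grip_width: 0.217
```

Call:
servo_tool:
  motion:
    - {"travel":[0,0,0.001],"spin":0,"grip":1}
    - {"travel":[0,0,0.001],"spin":0,"grip":1}
    - {"travel":[0,0,0],"spin":0,"grip":1}
    - {"travel":[0,0,0],"spin":0,"grip":1}

```text
time: 27.3
position: [434.2, -375.1, 62.5]
ee_rot: [3.142, -0.0, 2.606]
contact_force: [-0.3, 0.7, -1.4]
grip_width: 0.217
```

Call:
servo_tool:
  motion:
    - {"travel":[0.004,0,0],"spin":0,"grip":1}
    - {"travel":[0.008,0,0],"spin":0,"grip":1}
    - {"travel":[0.01,0,0],"spin":0,"grip":1}
    - {"travel":[0.01,0,0],"spin":0,"grip":1}
    - {"travel":[0.01,0,0],"spin":0,"grip":1}
    - {"travel":[0.01,0,0],"spin":0,"grip":1}
    - {"travel":[0.01,0,0],"spin":0,"grip":1}
    - {"travel":[0.01,0,0],"spin":0,"grip":1}
    - {"travel":[0.01,0,0],"spin":0,"grip":1}
    - {"travel":[0.01,0,0],"spin":0,"grip":1}
    - {"travel":[0.008,0,0],"spin":0,"grip":1}
    - {"travel":[0,0,0],"spin":0,"grip":1}

```text
time: 28.5
position: [346.9, -323.7, 62.4]
ee_rot: [-3.141, -0.001, 2.607]
contact_force: [-0.5, -0.9, -1.7]
grip_width: 0.213
```

Run:
```python
from h import *
st=arm.sense(); print(st["time"],st["position"],st["ee_rot"],st["contact_force"],st["qpos"])
a=arm.snapshot("top")[...,::-1]; cv2.imwrite("pics/top5.png",a)
b=arm.snapshot("scene")[...,::-1]
cv2.imwrite("pics/c5.png",np.hstack([cv2.resize(a[130:310,350:560],(400,343)),cv2.resize(b[250:400,80:255],(400,343))]))
```

```text
28.5 [ 346.93887011 -323.71123577   62.41414432] [-3.14096561e+00 -8.85280474e-04  2.60650975e+00] [-0.52090588 -0.93893839 -1.65080749] [ 1.48078632  0.71723198 -1.10724097  2.07503872  0.84865526  0.9013109
  0.91696268]
```

View pics/c5.png

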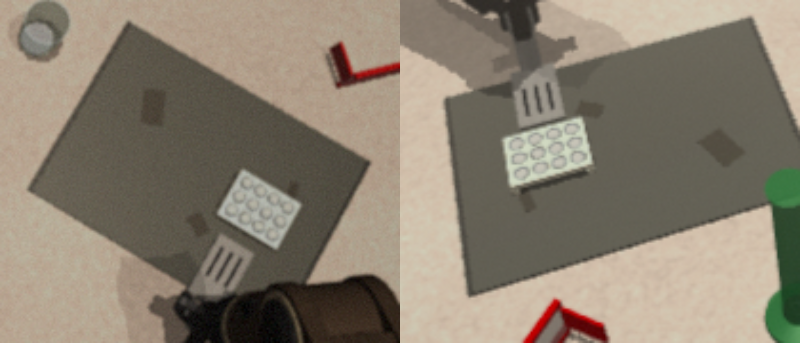

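Call:
servo_tool:
  motion:
    - {"travel":[0.01,0,0],"spin":0,"grip":1}
    - {"travel":[0.005,0,-0.01],"spin":0,"grip":1}
    - {"travel":[0,0,-0.03],"spin":0,"grip":1}
    - {"travel":[0,0,-0.04],"spin":0,"grip":1}
    - {"travel":[0,0,-0.02],"spin":0,"grip":1}
    - {"travel":[0,0,0],"spin":0,"grip":1}
    - {"travel":[0,0,0],"spin":0,"grip":1}

```text
time: 29.3
position: [334.7, -316.6, 162.6]
ee_rot: [-3.141, 0.0, 2.606]
contact_force: [-0.7, -0.3, -1.3]
grip_width: 0.215
```

Run:
```python
from h import *
a=arm.snapshot("top")[...,::-1].copy(); cv2.imwrite("pics/top6.png",a)
def box(roi,z,th):
    m=np.zeros(a.shape[:2],np.uint8); x0,y0,x1,y1=roi; m[y0:y1,x0:x1]=(a[y0:y1,x0:x1].min(2)>th)
    m=cv2.morphologyEx(m,cv2.MORPH_CLOSE,np.ones((5,5))); n,l,S,C=cv2.connectedComponentsWithStats(m)
    k=1+S[1:,4].argmax(); ys,xs=np.where(l==k); r=cv2.minAreaRect(np.array([w("top",p,z)[:2] for p in zip(xs,ys)],np.float32)); print(S[k],r); return r
r=box((215,128,335,185),84,110); box((455,210,515,265),20,125)
u=np.array([np.cos(np.radians(r[2])),np.sin(np.radians(r[2]))]); c=np.array(r[0])
st=arm.sense(); print(st["position"],st["ee_rot"])
g=c-180*u; print("stage",g,"final",c-83*u); to(g[0],g[1],150,np.radians(r[2])+np.pi)
```

```text
[ 248  135   39   33 1012] ((705.3880615234375, 144.01060485839844), (72.84483337402344, 90.53215026855469), 9.456182479858398)
[465 219  43  41 994] ((500.3455505371094, -415.3090515136719), (89.65234375, 81.32881164550781), 58.97426986694336)
[ 334.43773684 -316.35462552  161.97816727] [-3.14103044e+00 -9.06714253e-04  2.60624333e+00]
stage [527.83398524 114.4378134 ] final [623.51590413 130.37426213]
tool d mm [ 53.4 469.2  12. ] spin deg -40.1
```

Call:
servo_tool:
  motion:
    - {"travel":[0.0044,0.0391,0],"spin":0,"grip":1}
    - {"travel":[0.0044,0.0391,0],"spin":0,"grip":1}
    - {"travel":[0.0044,0.0391,0],"spin":0,"grip":1}
    - {"travel":[0.0044,0.0391,0],"spin":0,"grip":1}
    - {"travel":[0.0044,0.0391,0],"spin":0,"grip":1}
    - {"travel":[0.0044,0.0391,0],"spin":0,"grip":1}
    - {"travel":[0.0044,0.0391,0],"spin":0,"grip":1}
    - {"travel":[0.0044,0.0391,0],"spin":0,"grip":1}
    - {"travel":[0.0044,0.0391,0],"spin":0,"grip":1}
    - {"travel":[0.0044,0.0391,0],"spin":0,"grip":1}
    - {"travel":[0.0044,0.0391,0],"spin":0,"grip":1}
    - {"travel":[0.0044,0.0391,0],"spin":0,"grip":1}

```text
time: 30.55
position: [528.7, 115.4, 160.9]
ee_rot: [-3.14, -0.002, 2.607]
contact_force: [2.2, -0.1, -1.3]
grip_width: 0.212
```

Call:
servo_tool:
  motion:
    - {"travel":[0,0,0],"spin":-8,"grip":1}
    - {"travel":[0,0,0],"spin":-8,"grip":1}
    - {"travel":[0,0,0],"spin":-8,"grip":1}
    - {"travel":[0,0,0],"spin":-8,"grip":1}
    - {"travel":[0,0,0],"spin":-8.1,"grip":1}
    - {"travel":[0,0,0],"spin":0,"grip":1}
    - {"travel":[0,0,0],"spin":0,"grip":1}
    - {"travel":[0,0,0],"spin":0,"grip":1}

```text
time: 31.35
position: [528.8, 114.1, 162.0]
ee_rot: [-3.142, -0.001, -2.98]
contact_force: [0.8, 0.1, -1.5]
grip_width: 0.212
```

Run:
```python
from h import *
st=arm.sense(); print(st["position"],st["ee_rot"],st["qpos"]); to(527.8,114.4,125.5,.167-np.pi)
```

```text
[528.80036348 114.06902954 162.02413399] [-3.14153933e+00 -7.44076183e-04 -2.97971370e+00] [ 0.57145354  0.73127021 -1.27480513  1.84374221  0.76529836  1.17263936
  0.76507213]
tool d mm [ 0.9  0.5 36.5] spin deg -0.3
```

Call:
servo_tool:
  motion:
    - {"travel":[0,0.0005,0.01],"spin":0,"grip":1}
    - {"travel":[0,0,0.012],"spin":0,"grip":1}
    - {"travel":[0,0,0.01],"spin":0,"grip":1}
    - {"travel":[0,0,0.003],"spin":0,"grip":1}
    - {"travel":[0,0,0],"spin":0,"grip":1}
    - {"travel":[0,0,0],"spin":0,"grip":1}

```text
time: 31.95
position: [529.1, 114.8, 127.6]
ee_rot: [3.141, 0.0, -2.977]
contact_force: [1.1, 0.5, -1.0]
grip_width: 0.215
```

Call:
servo_tool:
  motion:
    - {"travel":[0,0,0.001],"spin":0,"grip":1}
    - {"travel":[0,0,0.0007],"spin":0,"grip":1}
    - {"travel":[0,0,0],"spin":0,"grip":1}
    - {"travel":[0,0,0],"spin":0,"grip":1}

```text
time: 32.35
position: [529.0, 114.6, 125.9]
ee_rot: [-3.142, 0.0, -2.977]
contact_force: [-1.4, 0.0, -0.7]
grip_width: 0.216
```

Call:
servo_tool:
  motion:
    - {"travel":[-0.005,0,0.0006],"spin":0,"grip":1}
    - {"travel":[-0.01,0,0],"spin":0,"grip":1}
    - {"travel":[-0.01,0,0],"spin":0,"grip":1}
    - {"travel":[-0.01,0,0],"spin":0,"grip":1}
    - {"travel":[0,0,0],"spin":0,"grip":1}
    - {"travel":[0,0,0],"spin":0,"grip":1}

```text
time: 32.95
position: [563.5, 120.6, 125.0]
ee_rot: [3.141, -0.001, -2.977]
contact_force: [0.4, 0.0, -1.9]
grip_width: 0.217
```

Call:
servo_tool:
  motion:
    - {"travel":[-0.01,0,0],"spin":0,"grip":1}
    - {"travel":[-0.01,0,0],"spin":0,"grip":1}
    - {"travel":[-0.01,0,0],"spin":0,"grip":1}
    - {"travel":[-0.01,0,0],"spin":0,"grip":1}
    - {"travel":[-0.01,0,0],"spin":0,"grip":1}
    - {"travel":[-0.01,0,0],"spin":0,"grip":1}
    - {"travel":[-0.002,0,0],"spin":0,"grip":1}
    - {"travel":[0,0,0],"spin":0,"grip":1}
    - {"travel":[0,0,0],"spin":0,"grip":1}

```text
time: 33.85
position: [624.3, 130.6, 125.1]
ee_rot: [-3.142, -0.0, -2.976]
contact_force: [-0.2, 0.1, -1.4]
grip_width: 0.217
```

Run:
```python
from h import *
st=arm.sense(); print(st["position"],st["contact_force"],st["qpos"])
a=arm.snapshot("scene")[...,::-1]
cv2.imwrite("pics/c6.png",cv2.resize(a[170:270,240:380],(560,400),interpolation=3))
```

```text
[624.27392504 130.60507966 125.08254103] [-0.19243403  0.05698103 -1.35709694] [ 0.42662703  0.8742082  -1.160338    1.63410111  0.84721633  1.21782351
  0.81438523]
```

View pics/c6.png

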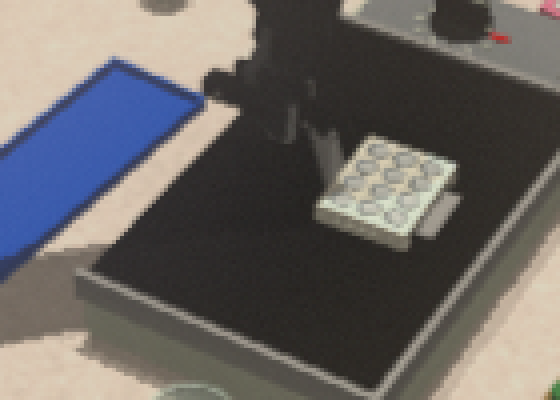

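Call:
servo_tool:
  motion:
    - {"travel":[0,0,-0.001],"spin":0,"grip":1}
    - {"travel":[0,0,-0.002],"spin":0,"grip":1}
    - {"travel":[0,0,-0.003],"spin":0,"grip":1}
    - {"travel":[0,0,-0.004],"spin":0,"grip":1}
    - {"travel":[0,0,-0.007],"spin":0,"grip":1}
    - {"travel":[0,0,-0.008],"spin":0,"grip":1}
    - {"travel":[0,0,-0.007],"spin":0,"grip":1}
    - {"travel":[0,0,-0.003],"spin":0,"grip":1}
    - {"travel":[0,0,0],"spin":0,"grip":1}
    - {"travel":[0,0,0],"spin":0,"grip":1}

```text
time: 34.9
position: [624.6, 130.3, 160.1]
ee_rot: [-3.141, -0.0, -2.977]
contact_force: [-0.6, 0.8, -2.2]
grip_width: 0.22
```

Call:
servo_tool:
  motion:
    - {"travel":[0.005,0,0],"spin":0,"grip":1}
    - {"travel":[0.01,0,0],"spin":0,"grip":1}
    - {"travel":[0.015,0,0],"spin":0,"grip":1}
    - {"travel":[0.015,0,0],"spin":0,"grip":1}
    - {"travel":[0.015,0,0],"spin":0,"grip":1}
    - {"travel":[0.015,0,0],"spin":0,"grip":1}
    - {"travel":[0.015,0,0],"spin":0,"grip":1}
    - {"travel":[0.015,0,0],"spin":0,"grip":1}
    - {"travel":[0.015,0,0],"spin":0,"grip":1}
    - {"travel":[0.015,0,0],"spin":0,"grip":1}
    - {"travel":[0.01,0,0],"spin":0,"grip":1}
    - {"travel":[0.005,0,0],"spin":0,"grip":1}

```text
time: 36.1
position: [475.5, 105.5, 160.1]
ee_rot: [-3.141, -0.0, -2.976]
contact_force: [0.2, -0.1, -2.1]
grip_width: 0.216
```

Call:
servo_tool:
  motion:
    - {"travel":[0,0,0],"spin":2,"grip":1}
    - {"travel":[0,0,0],"spin":3.5,"grip":1}
    - {"travel":[0,0,0],"spin":4.2,"grip":1}
    - {"travel":[0,0,0],"spin":4.2,"grip":1}
    - {"travel":[0,0,0],"spin":4.2,"grip":1}
    - {"travel":[0,0,0],"spin":4.2,"grip":1}
    - {"travel":[0,0,0],"spin":4.2,"grip":1}
    - {"travel":[0,0,0],"spin":4.2,"grip":1}
    - {"travel":[0,0,0],"spin":4.2,"grip":1}
    - {"travel":[0,0,0],"spin":3.5,"grip":1}
    - {"travel":[0,0,0],"spin":1.65,"grip":1}
    - {"travel":[0,0,0],"spin":0,"grip":1}

```text
time: 37.3
position: [477.1, 106.1, 160.3]
ee_rot: [3.141, 0.0, 2.607]
contact_force: [-0.2, 0.5, -2.1]
grip_width: 0.213
```

Call:
servo_tool:
  motion:
    - {"travel":[-0.0044,-0.0058,0],"spin":0,"grip":1}
    - {"travel":[-0.0111,-0.0141,0],"spin":0,"grip":1}
    - {"travel":[-0.0111,-0.0141,0],"spin":0,"grip":1}
    - {"travel":[-0.0111,-0.0141,0],"spin":0,"grip":1}
    - {"travel":[-0.0111,-0.0141,0],"spin":0,"grip":1}
    - {"travel":[-0.0111,-0.0141,0],"spin":0,"grip":1}
    - {"travel":[-0.0111,-0.0141,0],"spin":0,"grip":1}
    - {"travel":[-0.0111,-0.0141,0],"spin":0,"grip":1}
    - {"travel":[-0.0111,-0.0141,0],"spin":0,"grip":1}
    - {"travel":[-0.0111,-0.0141,0],"spin":0,"grip":1}

```text
time: 38.3
position: [498.9, -62.9, 160.0]
ee_rot: [-3.141, -0.0, 2.608]
contact_force: [0.4, 0.8, -2.9]
grip_width: 0.218
```

Call:
servo_tool:
  motion:
    - {"travel":[-0.0112,-0.0141,0],"spin":0,"grip":1}
    - {"travel":[-0.0112,-0.0141,0],"spin":0,"grip":1}
    - {"travel":[-0.0112,-0.0141,0],"spin":0,"grip":1}
    - {"travel":[-0.0112,-0.0141,0],"spin":0,"grip":1}
    - {"travel":[-0.0112,-0.0141,0],"spin":0,"grip":1}
    - {"travel":[-0.0112,-0.0141,0],"spin":0,"grip":1}
    - {"travel":[-0.0112,-0.0141,0],"spin":0,"grip":1}
    - {"travel":[-0.0112,-0.0141,0],"spin":0,"grip":1}
    - {"travel":[-0.0112,-0.0141,0],"spin":0,"grip":1}
    - {"travel":[-0.0044,-0.0058,0],"spin":0,"grip":1}
    - {"travel":[0,0,0],"spin":0,"grip":1}
    - {"travel":[0,0,0],"spin":0,"grip":1}

```text
time: 39.5
position: [521.7, -228.5, 160.1]
ee_rot: [3.141, -0.0, 2.608]
contact_force: [0.4, 0.3, -2.1]
grip_width: 0.213
```

Run:
```python
from h import *
st=arm.sense(); print(st["time"],st["position"],st["ee_rot"],st["contact_force"],st["qpos"])
to(521,-228.6,70.5,2.607)
a=arm.snapshot("top")[...,::-1]; cv2.imwrite("pics/top7.png",a)
cv2.imwrite("pics/c7.png",cv2.resize(a[110:320,280:560],(560,420)))
```

```text
39.5 [ 521.68908088 -228.45677972  160.11259398] [ 3.14100682e+00 -4.93509614e-04  2.60810521e+00] [ 0.3575359   0.34628392 -2.08243428] [ 1.10280369  0.68917408 -1.12734783  1.78046257  0.68765495  1.12901057
  0.78316024]
tool d mm [ 0.5 -0.5 89.6] spin deg 0.1
```

View pics/c7.png

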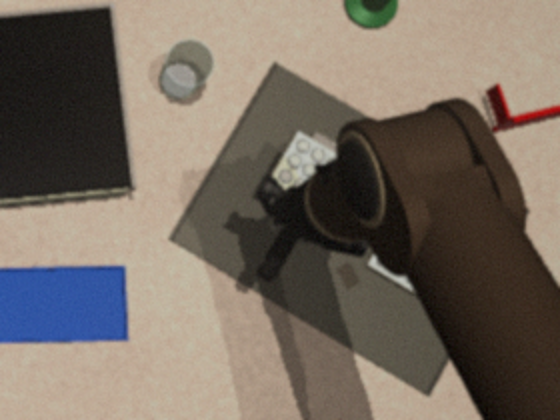

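Call:
servo_tool:
  motion:
    - {"travel":[0,0,0.005],"spin":0,"grip":1}
    - {"travel":[0,0,0.01],"spin":0,"grip":1}
    - {"travel":[0,0,0.015],"spin":0,"grip":1}
    - {"travel":[0,0,0.015],"spin":0,"grip":1}
    - {"travel":[0,0,0.015],"spin":0,"grip":1}
    - {"travel":[0,0,0.013],"spin":0,"grip":1}
    - {"travel":[0,0,0.01],"spin":0,"grip":1}
    - {"travel":[0,0,0.005],"spin":0,"grip":1}
    - {"travel":[0,0,0.002],"spin":0,"grip":1}
    - {"travel":[0,0,0],"spin":0,"grip":1}
    - {"travel":[0,0,0],"spin":0,"grip":1}

```text
time: 40.65
position: [522.3, -229.3, 70.7]
ee_rot: [3.141, 0.001, 2.607]
contact_force: [0.2, 0.3, -1.7]
grip_width: 0.211
```

Call:
servo_tool:
  motion:
    - {"travel":[0,0,0.001],"spin":0,"grip":1}
    - {"travel":[0,0,0.001],"spin":0,"grip":1}
    - {"travel":[0,0,0.001],"spin":0,"grip":1}
    - {"travel":[0,0,0.001],"spin":0,"grip":1}
    - {"travel":[0,0,0.001],"spin":0,"grip":1}
    - {"travel":[0,0,0.001],"spin":0,"grip":1}
    - {"travel":[0,0,0],"spin":0,"grip":1}
    - {"travel":[0,0,0],"spin":0,"grip":1}

```text
time: 41.45
position: [522.0, -229.2, 64.3]
ee_rot: [3.142, 0.0, 2.608]
contact_force: [1.6, 0.0, -1.9]
grip_width: 0.214
```

Call:
servo_tool:
  motion:
    - {"travel":[0,0,0.001],"spin":0,"grip":1}
    - {"travel":[0,0,0.001],"spin":0,"grip":1}
    - {"travel":[0,0,0],"spin":0,"grip":1}
    - {"travel":[0,0,0],"spin":0,"grip":1}

```text
time: 41.85
position: [521.9, -229.2, 62.2]
ee_rot: [-3.142, -0.0, 2.607]
contact_force: [0.5, 0.4, -0.7]
grip_width: 0.216
```

Call:
servo_tool:
  motion:
    - {"travel":[0.004,0,0],"spin":0,"grip":1}
    - {"travel":[0.008,0,0],"spin":0,"grip":1}
    - {"travel":[0.01,0,0],"spin":0,"grip":1}
    - {"travel":[0.01,0,0],"spin":0,"grip":1}
    - {"travel":[0.01,0,0],"spin":0,"grip":1}
    - {"travel":[0.01,0,0],"spin":0,"grip":1}
    - {"travel":[0.01,0,0],"spin":0,"grip":1}
    - {"travel":[0.01,0,0],"spin":0,"grip":1}
    - {"travel":[0.01,0,0],"spin":0,"grip":1}
    - {"travel":[0.01,0,0],"spin":0,"grip":1}
    - {"travel":[0.01,0,0],"spin":0,"grip":1}
    - {"travel":[0.01,0,0],"spin":0,"grip":1}

```text
time: 43.05
position: [424.8, -171.8, 62.2]
ee_rot: [-3.142, 0.0, 2.607]
contact_force: [0.6, 0.3, -1.5]
grip_width: 0.213
```

Call:
servo_tool:
  motion:
    - {"travel":[0.005,0,0],"spin":0,"grip":1}
    - {"travel":[0,0,-0.02],"spin":0,"grip":1}
    - {"travel":[0,0,-0.04],"spin":0,"grip":1}
    - {"travel":[0,0,-0.04],"spin":0,"grip":1}
    - {"travel":[0,0,0],"spin":0,"grip":1}
    - {"travel":[0,0,0],"spin":0,"grip":1}

```text
time: 43.65
position: [421.3, -170.2, 162.7]
ee_rot: [-3.141, 0.002, 2.606]
contact_force: [-0.6, 0.4, -2.1]
grip_width: 0.214
```

Run:
```python
from h import *
st=arm.sense(); print(st["time"],st["position"],st["ee_rot"],st["contact_force"])
a=arm.snapshot("top")[...,::-1]; cv2.imwrite("pics/top8.png",a)
b=arm.snapshot("scene")[...,::-1]
cv2.imwrite("pics/c8.png",np.hstack([cv2.resize(a[110:320,280:560],(400,300)),cv2.resize(b[240:400,80:293],(400,300))]))
# tray centre, blade origin so that lifter_mid is at tray centre
for ty in (434,440): to(446.5,110.5,160,1.548,st)
```

```text
43.65 [ 421.34033218 -170.17141374  162.67923895] [-3.14081196e+00  1.87071957e-03  2.60644425e+00] [-0.58713808  0.44621452 -2.0611752 ]
tool d mm [121.5 254.3   2.7] spin deg 60.6
tool d mm [121.5 254.3   2.7] spin deg 60.6
```

View pics/c8.png

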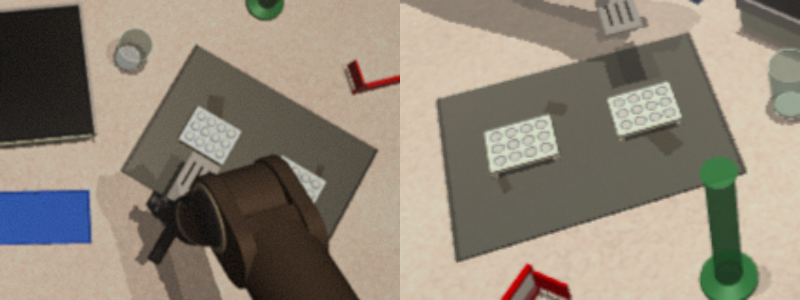

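Call:
servo_tool:
  motion:
    - {"travel":[0.0156,0.0313,0],"spin":0,"grip":1}
    - {"travel":[0.0156,0.0313,0],"spin":0,"grip":1}
    - {"travel":[0.0156,0.0313,0],"spin":0,"grip":1}
    - {"travel":[0.0156,0.0313,0],"spin":0,"grip":1}
    - {"travel":[0.0156,0.0313,0],"spin":0,"grip":1}
    - {"travel":[0.0156,0.0313,0],"spin":0,"grip":1}
    - {"travel":[0.0156,0.0313,0],"spin":0,"grip":1}
    - {"travel":[0.0156,0.0313,0],"spin":0,"grip":1}

```text
time: 44.55
position: [440.4, 110.6, 160.9]
ee_rot: [-3.14, -0.002, 2.608]
contact_force: [0.4, -0.8, -0.5]
grip_width: 0.214
```

Call:
servo_tool:
  motion:
    - {"travel":[0,0,0],"spin":7.45,"grip":1}
    - {"travel":[0,0,0],"spin":7.45,"grip":1}
    - {"travel":[0,0,0],"spin":7.45,"grip":1}
    - {"travel":[0,0,0],"spin":7.45,"grip":1}
    - {"travel":[0,0,0],"spin":7.45,"grip":1}
    - {"travel":[0,0,0],"spin":7.45,"grip":1}
    - {"travel":[0,0,0],"spin":7.45,"grip":1}
    - {"travel":[0,0,0],"spin":7.45,"grip":1}
    - {"travel":[0,0,0],"spin":0,"grip":1}
    - {"travel":[0,0,0],"spin":0,"grip":1}

```text
time: 45.55
position: [440.8, 109.4, 161.5]
ee_rot: [-3.14, 0.0, 1.571]
contact_force: [-0.3, 0.2, -1.8]
grip_width: 0.216
```

Run:
```python
from h import *
st=arm.sense(); print(st["time"],st["position"],st["ee_rot"],st["contact_force"])
im=arm.snapshot("wrist")[...,::-1]; cv2.imwrite("pics/w9.png",im)
m=((im[...,0].astype(int)-im[...,2])>60).astype(np.uint8); ys,xs=np.where(m)
P=np.array([w("wrist",p,8,st)[:2] for p in zip(xs,ys)],np.float32); k=np.abs(P-[437,80]).max(1)<200; print(cv2.minAreaRect(P[k]))
to(442,109,62,1.565,st)
```

```text
45.55 [440.76452538 109.42337896 161.46429944] [-3.14030457e+00  3.60727274e-04  1.57149171e+00] [-0.34293965  0.24000698 -1.75840539]
((431.390625, 125.02379608154297), (97.06986236572266, 175.9572296142578), 2.5955302715301514)
tool d mm [-0.4  1.2 99.5] spin deg 0.4
```

Call:
servo_tool:
  motion:
    - {"travel":[0,-0.004,0.015],"spin":0,"grip":1}
    - {"travel":[0,0,0.02],"spin":0,"grip":1}
    - {"travel":[0,0,0.02],"spin":0,"grip":1}
    - {"travel":[0,0,0.02],"spin":0,"grip":1}
    - {"travel":[0,0,0.015],"spin":0,"grip":1}
    - {"travel":[0,0,0.01],"spin":0,"grip":1}
    - {"travel":[0,0,0.003],"spin":0,"grip":1}
    - {"travel":[0,0,0],"spin":0,"grip":1}
    - {"travel":[0,0,0],"spin":0,"grip":1}

```text
time: 46.5
position: [437.7, 109.6, 59.7]
ee_rot: [3.141, -0.0, 1.568]
contact_force: [0.4, -0.0, -1.2]
grip_width: 0.212
```

Call:
servo_tool:
  motion:
    - {"travel":[0,0,0.001],"spin":0,"grip":1}
    - {"travel":[0,0,0.001],"spin":0,"grip":1}
    - {"travel":[0,0,0],"spin":0,"grip":1}
    - {"travel":[0,0,0],"spin":0,"grip":1}

```text
time: 46.9
position: [437.3, 109.4, 57.3]
ee_rot: [3.141, 0.0, 1.567]
contact_force: [0.8, 1.1, -1.3]
grip_width: 0.215
```

Call:
servo_tool:
  motion:
    - {"travel":[0,0,0.001],"spin":0,"grip":1}
    - {"travel":[0,0,0.0004],"spin":0,"grip":1}
    - {"travel":[0,0,0],"spin":0,"grip":1}
    - {"travel":[0,0,0],"spin":0,"grip":1}

```text
time: 47.3
position: [437.4, 109.6, 56.0]
ee_rot: [3.141, -0.0, 1.567]
contact_force: [-1.1, 0.9, 5.7]
grip_width: 0.212
```

Contact with the tray floor (5.7 N), so I release and rise.

Call:
servo_tool:
  motion:
    - {"travel":[0,0,0],"spin":0,"grip":0.2}
    - {"travel":[0,0,0],"spin":0,"grip":-0.3}
    - {"travel":[0,0,0],"spin":0,"grip":-1}
    - {"travel":[0,0,0],"spin":0,"grip":-1}
    - {"travel":[0,0,0],"spin":0,"grip":-1}
    - {"travel":[0,0,0],"spin":0,"grip":-1}
    - {"travel":[0,0,-0.02],"spin":0,"grip":-1}
    - {"travel":[0,0,-0.04],"spin":0,"grip":-1}
    - {"travel":[0,0,-0.05],"spin":0,"grip":-1}
    - {"travel":[0,0,-0.05],"spin":0,"grip":-1}
    - {"travel":[0,0,0],"spin":0,"grip":-1}
    - {"travel":[0,0,0],"spin":0,"grip":-1}

```text
time: 48.5
position: [437.8, 109.1, 216.6]
ee_rot: [3.139, 0.001, 1.566]
contact_force: [-0.7, -0.3, -0.2]
grip_width: 0.997
```

Call:
servo_tool:
  motion:
    - {"travel":[0.04,0,0],"spin":0,"grip":-1}
    - {"travel":[0.04,0,0],"spin":0,"grip":-1}
    - {"travel":[0.04,0,0],"spin":0,"grip":-1}
    - {"travel":[0.04,0,0],"spin":0,"grip":-1}
    - {"travel":[0.04,0,0],"spin":0,"grip":-1}
    - {"travel":[0,0,0],"spin":0,"grip":-1}
    - {"travel":[0,0,0],"spin":0,"grip":-1}

```text
time: 49.2
position: [436.6, 309.9, 213.8]
ee_rot: [-3.138, 0.001, 1.57]
contact_force: [-0.0, -1.1, -0.8]
grip_width: 1.0
```

Run:
```python
from h import *
st=arm.sense(); print(st["time"],st["position"],st["grip_width"],st["contact_force"],st["qpos"])
a=arm.snapshot("top")[...,::-1]; cv2.imwrite("pics/top10.png",a)
for t,z in (("lifter_grip",55),("lifter",3),("tile1",6),("tray",0),("beaker",0),("flask",0),("crucible",0)):
    print(t,[(np.round(w("top",d["xy"],z)[:2]).tolist(),round(d["conf"],2)) for d in arm.landmark_of("top",t)])
cv2.imwrite("pics/c10.png",cv2.resize(a[110:320,140:560],(800,400)))
```

```text
49.2 [436.56569844 309.94502205 213.8103325 ] 1.0000118173207162 [-0.00891801 -1.13207686 -0.83945157] [ 0.02657153  0.46756997 -0.96702726  1.80968068  0.42856019  1.09565007
 -1.09404007]
lifter_grip [([440.0, 109.0], 0.86), ([431.0, 83.0], 0.45)]
lifter [([440.0, 23.0], 0.6)]
tile1 [([500.0, -414.0], 0.72), ([585.0, -278.0], 0.58), ([674.0, 533.0], 0.57), ([431.0, 85.0], 0.24)]
tray [([432.0, 85.0], 0.8), ([440.0, 82.0], 0.46)]
beaker [([733.0, -132.0], 0.7), ([673.0, 145.0], 0.64)]
flask [([520.0, 537.0], 0.69)]
crucible [([672.0, 142.0], 0.68)]
```

View pics/c10.png

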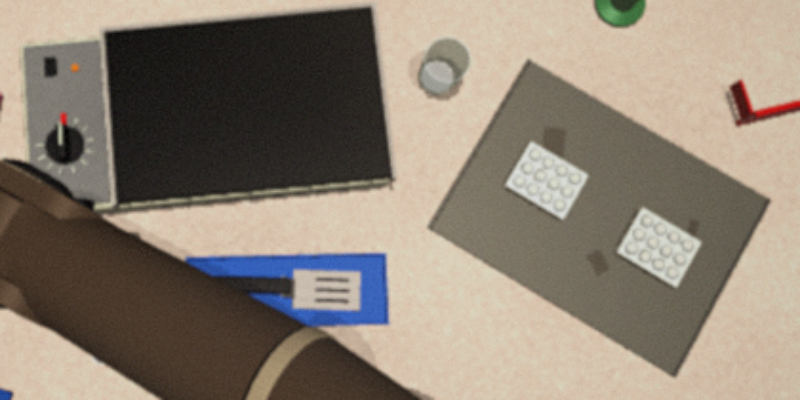

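Both tiles are flat on the mat, the lifter is in its tray, and the dial points at the red mark. Handing in.

```bash
python3 -c "
from workcell import arm
print(arm.sign_off())"
```

```text
the job is handed in; nothing more can be done
None
```

I turned the dial to off, moved both tiles from the hotplate to the mat with the lifter, laid the lifter back in its tray and handed the job in at about 49 s of robot time. No verdict was given. Only two tiles were present today, and I left the pink look-alike alone.

What the last checks showed:
- **Dial:** the wrist picture after turning showed the white line pointing at the red mark. The jaws stopped within about 0.05 rad of the off direction I measured.
- **Tiles:** both stand flat in the final picture, at about (500, -414) and (585, -278) mm. They are side by side, about 160 mm apart, and well inside the mat's edges.
- **Lifter:** its blade touched the tray floor with 5.7 N before I let go. It lies near the tray's centre, with its mid-length about 3 to 5 mm off across the tray. I judged that it lies level from the picture only.
- **Beaker and flask:** both read within 10 mm of where they started.
- **Crucible:** the arm hid it in the last picture, and the reading for it there was false. The arm never reached down near it, but I did not confirm its position by sight.
- **Robot:** it was clear of everything, with the gripper open, when I handed in.

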